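# Put gem plaques under the UV lamp and stow the glue nozzle-down

### The arm

A 6-joint arm with a two-finger parallel gripper is mounted at the origin on the work surface. World frame = base frame: x ahead of the robot, y to its left, z up, the work surface at z = 0. Lengths are in m, angles in rad, forces in N, time in s.
With the tool pointing down it reaches from about 0.4 to 0.825 m from the base axis. Payload 7 kg.
Tool frame: the origin (TCP) lies at the very end of the fingers, on their centre line; the grasp point (between the pads) lies arm.grip_point_offset behind it (arm.grip_point_offset is the distance from the TCP to the grasp point, in m); z points along the fingers, y is the line along which they close (so a half turn about z gives the same grasp; the last joint's range is limited). The gripper opens to 88 mm and grips with 3 to 60 N. Pads are 19 mm wide; open, the fingers measure 130 mm over their backs; the gripper's body (78 mm by 193 mm) begins 47 mm behind the grasp point.
Start: joints at [-0.936, 0.359, 0.012, 0, -1.224, -0.288], TCP at [0.229, -0.635, 0.227] pointing down, gripper open.
Joint ranges: [-3.07, 3.07], [-1.43, 2.12], [-1.02, 1.25], [-3.03, 1.67], [-3.05, -0], [-3.03, 3.03]. Speed limits (rad/s): [2.39, 2.39, 3.01, 3.14, 3.14, 3.14].

### API

Orientations are given as [roll, pitch, yaw] about the fixed x, y, z axes, in that order (R = Rz(yaw) Ry(pitch) Rx(roll)).
In Python, from station import arm gives the robot as it stands.
- The arm moves only by the shell command python3 -m crank 'ROWS' [OPENING] [FORCE]. ROWS is JSON, a list of rows, each an object of numbers: "dx", "dy", "dz": the shift along the tool's x, y, z in cm; "wx", "wy", "wz": the turn, a rotation vector about the tool's x, y, z in degrees. A call has exactly 10 rows; each row is the pose to reach, as a shift and turn from the pose commanded when the call began, along the tool's axes at that moment; what a row does not reach only later rows make up. A row lasts 1/8 s, in which the tool goes at most 62.5 mm and 10.7 degrees, less where a joint would pass 70% of its speed; a pose out of reach is approached as far as the arm can. A call with a gripper value outside its range is refused whole. OPENING is the finger opening in cm, from 0 to 8.76, set as the call begins (- or left out, the last holds). The fingers move at their own pace and stop on an object; FORCE is the grip in N (left out, the last holds). Time passes only in rows, so rows that repeat a pose let the fingers close, or fill a call up. It gives the time, the measured TCP pose, the force, the opening and the grip force at its end, in the units of the state.
- arm.get_state(): the state, without advancing time (a new reading comes with each control period).
- arm.grab_frame(name): name is "scene" or "top" or "wrist"; returns the picture (420x560x3 uint8, red, green, blue); there is no depth.
- arm.calibration(name): a dict with "fx", "fy", "cx", "cy" (pixels), "dist_coeffs" ([k1, k2, p1, p2, k3] as OpenCV has them; the pictures are not rectified), "world_from_camera" (4x4, takes a point from camera to world coordinates). Camera axes: x right, y down, z forward; pixel columns grow to the right and rows downward; lengths in m; the calibration is good to about 2 mm. A picture is of the moment at which its call begins: read the wrist's pose just before it. calibration takes no time and is no camera call; for the wrist camera it gives the pose at the moment of the call.
- arm.job_done(): hands the job in; it is judged then, once.
Trained networks look in the newest picture that a camera, given by its name, has taken for a name from the list of things; names that differ only in an ending like _2 or _b are one class to them, and where a whole thing is asked for, a point or a joint stands for the part that bears it (a point fixed in the world has none). Each returns a list of dicts, best first, with "confidence" (0 to 1); they miss things now and then, are a little off and sometimes report something else, mostly with a low value. They report only what shows in the picture. A call takes as long as a camera call.
- arm.find_in(camera, query): "centre" ([x, y, z] in m, in world coordinates, good to about 4 mm: the middle of the surface that is visible of it).
- arm.masks_of(camera, query): "pixels" (420x560 bool, what is visible of it).
- arm.mark_of(camera, query): "centre" ([x, y, z] in m, in world coordinates, good to about 4 mm: a listed point, or the origin of a listed thing).
The state is a dict: "t": time; "q": joint angles; "qd": joint speeds; "joint_efforts": joint torques, N m; "eef_pos": TCP position; "ee_rot": TCP orientation; "force": force on the tool from outside, world axes, zero at the start; "moment": the same for the moment, N m; "width": finger opening in m; "gripper_force": force on a finger pad.
Only numpy, scipy, OpenCV 4.12 (cv2) and the standard library are available. Lean on these libraries where they do the work, as an engineer would, in place of code of your own. Each camera call takes 0.05 s, during which the arm holds its last target. There are 200 camera calls.

### The job

Clear the craft table for curing: lay each gem plaque gems-up on a drying ledge of its own, squarely along the slope with its low end down by the lip, and stand every glue bottle nozzle-down in a cup of the bottle stand, upright and fully home, and lay the glue brush across both notches of its rest. When all of that is in place, swing the UV lamp over the ledges until it meets its stop, then press the green start button right down and let it go. Leave the other things on the table where they are.

Things in the scene. Friction and masses are not known exactly. Their poses are not given: they have to be found in the camera images.
- bottle0: craft glue bottle, white bottle with an orange nozzle; may be absent. Flat-sided body 62 long, 40 wide (y), 32 mm thick (z), 60 to 120 g; conical nozzle 52 mm long, radius 16 at the shoulder to 4 mm at the tip. Starts lying flat on the table, nozzle left or right. Origin: mid-length on the underside as it lies (long axis 16 mm above); x from base (-57 mm) to tip (+57 mm), shoulder at +5
- bottle0_tip (a point): centre of the blunt nozzle tip of bottle0, on its long axis; axes as the bottle's
- bottle1: craft glue bottle, purple bottle with a white nozzle; may be absent. Flat-sided body 62 long, 40 wide (y), 32 mm thick (z), 60 to 120 g; conical nozzle 52 mm long, radius 16 at the shoulder to 4 mm at the tip. Starts lying flat on the table, nozzle left or right. Origin: mid-length on the underside as it lies (long axis 16 mm above); x from base (-57 mm) to tip (+57 mm), shoulder at +5
- bottle1_tip (a point): centre of the blunt nozzle tip of bottle1, on its long axis; axes as the bottle's
- bottle2: craft glue bottle, teal bottle with a black nozzle; may be absent. Flat-sided body 62 long, 40 wide (y), 32 mm thick (z), 60 to 120 g; conical nozzle 52 mm long, radius 16 at the shoulder to 4 mm at the tip. Starts lying flat on the table, nozzle left or right. Origin: mid-length on the underside as it lies (long axis 16 mm above); x from base (-57 mm) to tip (+57 mm), shoulder at +5
- bottle2_tip (a point): centre of the blunt nozzle tip of bottle2, on its long axis; axes as the bottle's
- plaque0: wooden plaque red with clear and amber gems on top, 110 (x) by 60 (y) by 14 mm (z), gems 6 mm higher, 50 to 105 g, lying gems-up on the table. Origin: centre of the underside; x along its length (either end may be the low end), z out of the gem side
- plaque1: wooden plaque blue with clear and green gems on top, 110 (x) by 60 (y) by 14 mm (z), gems 6 mm higher, 50 to 105 g, lying gems-up on the table. Origin: centre of the underside; x along its length (either end may be the low end), z out of the gem side
- socket0 (a point): grey conical cup 0 of 3, 80 mm apart along y in the fixed plywood bottle stand (84 by 256 mm, board top at 70 mm). This point, on the cup's vertical axis, is where the tip of a fully home nozzle lies, 27 mm above the table. The inside cone matches the nozzle; rim 74 mm above the table, mouth 30 mm wide; a seated bottle's shoulder is 5 mm above the rim. z up
- socket1 (a point): grey conical cup 1 of 3, 80 mm apart along y in the fixed plywood bottle stand (84 by 256 mm, board top at 70 mm). This point, on the cup's vertical axis, is where the tip of a fully home nozzle lies, 27 mm above the table. The inside cone matches the nozzle; rim 74 mm above the table, mouth 30 mm wide; a seated bottle's shoulder is 5 mm above the rim. z up
- socket2 (a point): grey conical cup 2 of 3, 80 mm apart along y in the fixed plywood bottle stand (84 by 256 mm, board top at 70 mm). This point, on the cup's vertical axis, is where the tip of a fully home nozzle lies, 27 mm above the table. The inside cone matches the nozzle; rim 74 mm above the table, mouth 30 mm wide; a seated bottle's shoulder is 5 mm above the rim. z up
- ledge0 (a point): sloped ledge 0 of 2 (0: robot's right), 104 mm apart on the fixed plywood rack (base 90 by 200 by 12 mm): a bar 34 mm wide, 104 mm long, 25 degrees steep, low end to the robot, with a 10 mm high lip whose face is at x = -56 mm. Point: middle of its upper face, 60 mm above the table; a plaque's origin belongs here, its sides overhanging 13 mm. x up the slope, z square out of the slope
- ledge1 (a point): sloped ledge 1 of 2 (0: robot's right), 104 mm apart on the fixed plywood rack (base 90 by 200 by 12 mm): a bar 34 mm wide, 104 mm long, 25 degrees steep, low end to the robot, with a 10 mm high lip whose face is at x = -56 mm. Point: middle of its upper face, 60 mm above the table; a plaque's origin belongs here, its sides overhanging 13 mm. x up the slope, z square out of the slope
- brush: flat glue brush, 162 mm long: wooden handle 120 mm long (x = -80 to +40 mm), 16 mm wide (y), 9 mm thick (z), then ferrule and dark bristles 25 mm wide to x = +82 mm; 40 g, balances at its origin. Lies flat on the table. Origin: on the underside of the handle; x towards the bristles, z up
- rest (a point): plywood brush rest, fixed: base 70 by 64 mm with two upright cheeks 8 mm thick, 50 mm apart (at x = -25 and +25 mm), each with a notch 26 mm wide whose floor is 40 mm and shoulders 50 mm above the table. Point: midway between the notch floors; the brush's origin belongs here, handle along x in both notches, bristles either way. z up
- lamp (a joint): swing of the UV lamp's arm about its post behind the rack, rad: 0 = at its stop with the head over the ledges; starts aside at 1.35 to 1.55, head to the robot's left of the rack (+y). About 1 N at the handle moves it; it stays where it is left
- lamp_handle (a point): grip height on the upright black handle (16 mm across, 40 mm tall, 13 mm of it above this point) on top of the lamp head, 150 mm from the swing axis; moves with the lamp. White head 130 mm wide, 60 mm along the arm, 22 mm thick, underside 183 mm and top 205 mm above the table
- lamp_hinge (a point): the lamp's vertical swing axis 198 mm above the table, in its fixed post (18 mm thick, 235 mm tall, on a foot 110 mm across). Axes fixed: at lamp = a the handle lies, in this frame, at 0.150 m times (-cos a, +sin a) in x and y; z up
- start (a joint): travel of the green start button on the lamp's timer box, m: 0 = up, 0.006 = fully down; needs about 5 N and springs back
- start_top (a point): centre of the top of the green start button (26 mm across) on the white timer box (80 by 60 by 30 mm) left of the rack; z up
- red_cup: bystander, to be left alone: empty red cup, 80 mm across, 95 mm tall. Origin: centre of its underside
- gem_jar: bystander, to be left alone: amber jar with a metal lid, 60 mm across, 60 mm tall. Origin: centre of its underside
- tape: bystander, to be left alone: yellow ring of tape lying flat, 90 mm across, 24 mm tall. Origin: centre of its underside
- paint_jar: bystander, to be left alone: blue jar with a white cap, 56 mm across, 75 mm tall. Origin: centre of its underside

How it is judged:
On the way, in this order (a step that is already met when the one before it is completed fails the run):
1. both plaques lie on ledges, the brush on its rest, and every bottle present stands nozzle-down in a cup (angle between each of bottle0, bottle1, bottle2's own x axis and vertical above 3.02 rad and (distance between bottle0_tip and socket0 below 0.007 m or distance between bottle0_tip and socket1 below 0.007 m or distance between bottle0_tip and socket2 below 0.007 m) and (distance between bottle1_tip and socket0 below 0.007 m or distance between bottle1_tip and socket1 below 0.007 m or distance between bottle1_tip and socket2 below 0.007 m) and (distance between bottle2_tip and socket0 below 0.007 m or distance between bottle2_tip and socket1 below 0.007 m or distance between bottle2_tip and socket2 below 0.007 m) and ((x of plaque0 in the frame of ledge0 between -0.008 and 0.015 m and y of plaque0 in the frame of ledge0 between -0.013 and 0.013 m and z of plaque0 in the frame of ledge0 between -0.006 and 0.006 m and angle between the x axis of plaque0 and the x axis of ledge0, either way round below 0.14 rad and angle between plaque0's own z axis and vertical below 0.7 rad) or (x of plaque0 in the frame of ledge1 between -0.008 and 0.015 m and y of plaque0 in the frame of ledge1 between -0.013 and 0.013 m and z of plaque0 in the frame of ledge1 between -0.006 and 0.006 m and angle between the x axis of plaque0 and the x axis of ledge1, either way round below 0.14 rad and angle between plaque0's own z axis and vertical below 0.7 rad)) and ((x of plaque1 in the frame of ledge0 between -0.008 and 0.015 m and y of plaque1 in the frame of ledge0 between -0.013 and 0.013 m and z of plaque1 in the frame of ledge0 between -0.006 and 0.006 m and angle between the x axis of plaque1 and the x axis of ledge0, either way round below 0.14 rad and angle between plaque1's own z axis and vertical below 0.7 rad) or (x of plaque1 in the frame of ledge1 between -0.008 and 0.015 m and y of plaque1 in the frame of ledge1 between -0.013 and 0.013 m and z of plaque1 in the frame of ledge1 between -0.006 and 0.006 m and angle between the x axis of plaque1 and the x axis of ledge1, either way round below 0.14 rad and angle between plaque1's own z axis and vertical below 0.7 rad)) and x of brush in the frame of rest between -0.015 and 0.015 m and y of brush in the frame of rest between -0.007 and 0.007 m and z of brush in the frame of rest between -0.005 and 0.005 m and angle between the x axis of brush and the x axis of rest, either way round below 0.14 rad and angle between brush's own z axis and vertical below 0.12 rad), for 0.3 s.
2. the lamp is swung over the ledges (value of joint lamp below 0.12 rad), for 0.2 s.
3. the start button is pressed with the lamp over the ledges (value of joint start above 0.0045 m and value of joint lamp below 0.12 rad), for 0.05 s.
At the end, for the whole second after the job is handed in: plaques gems-up on ledges: low end 0 to 15 mm off the lip, centred within 13 mm, straight within 8 degrees; bottles nozzle-down in cups, tip within 7 mm of home, upright within 7 degrees; brush flat in both notches, within 15 mm; lamp within 0.12 rad of its stop; button up (all of step 1 and linear speed of each of bottle0, bottle1, bottle2, plaque0, plaque1, brush below 0.03 m/s and value of joint lamp below 0.12 rad and value of joint start below 0.002 m); the robot touches nothing.
It fails at once if a bystander was moved more than 6 cm (distance of any of red_cup, gem_jar, tape, paint_jar from where it was at the start of the episode above 0.06 m).
Of bottle0, bottle1, bottle2 only 2 to 3 are there at a start; the rules pass over those that are not, and their reading is None.
At some moment in a run one of bottle0, bottle1, bottle2 may be knocked a few centimetres aside while the robot is not near it.
Once in a run the grip may slacken for a moment while it holds something.
It also fails if it takes over 208 s, if anything falls off the work surface, if the arm or the gripper's body presses on something with over 40 N, if the wrist force passes 120 N, or if a joint passes its speed limit or range.

## Working session

There is one attempt and no reset: what is moved stays moved. The work goes in short steps, Python scripts to look and compute and a shell command to move; the robot and the scene stay as the last step left them, time stands still between calls to the robot, and variables do not carry over. Pictures are saved under pics/ and viewed, at most 14 in all, crops included, and the job is handed in when it is done.

```bash
ls; mkdir -p pics; cat > h.py <<'E'
import numpy as np, cv2
from station import arm
from scipy.spatial.transform import Rotation as R
def cam(n):
    c=arm.calibration(n); K=np.array([[c['fx'],0,c['cx']],[0,c['fy'],c['cy']],[0,0,1]])
    return K,np.array(c['dist_coeffs']),np.array(c['world_from_camera'])
def save(n,f):
    im=arm.grab_frame(n); cv2.imwrite('pics/'+f,im[:,:,::-1]); return im
def ray(n,px,C=None):
    K,d,T=C or cam(n); u=cv2.undistortPoints(np.array(px,float).reshape(-1,1,2),K,d).reshape(-1,2)
    v=np.c_[u,np.ones(len(u))]@T[:3,:3].T
    return T[:3,3],v
def atz(n,px,z,C=None):
    o,v=ray(n,px,C); return o+v*((z-o[2])/v[:,2])[:,None]
def proj(n,P,C=None):
    K,d,T=C or cam(n); Ti=np.linalg.inv(T)
    return cv2.projectPoints(np.array(P,float).reshape(-1,3),cv2.Rodrigues(Ti[:3,:3])[0],Ti[:3,3],K,d)[0].reshape(-1,2)
E
python3 - <<'E'
from h import *
np.set_printoptions(precision=4,suppress=True)
a=save('scene','s0.png');b=save('top','t0.png')
cv2.imwrite('pics/both.png',cv2.resize(np.vstack([a,b])[:,:,::-1],(560,840)) if 0 else b[:,:,::-1])
for n in('scene','top','wrist'): print(n,cam(n)[2],cam(n)[0][0,0])
s=arm.get_state();print(s,arm.grip_point_offset)
for q in 'bottle0 bottle1 bottle2 bottle0_tip bottle1_tip bottle2_tip plaque0 plaque1 socket0 socket1 socket2 ledge0 ledge1 brush rest lamp_handle lamp_hinge start_top red_cup gem_jar tape paint_jar'.split():
  for c in('top','scene'):
    r=arm.mark_of(c,q); print(q,c,[(np.round(x['centre'],3),round(x['confidence'],2)) for x in r[:2]])
E
```

```text
pics
scene [[-0.5579  0.587  -0.5866  1.3708]
 [ 0.8298  0.3871 -0.4018  0.5421]
 [-0.0088 -0.711  -0.7031  1.0812]
 [ 0.      0.      0.      1.    ]] 408.68418749283535
top [[-0.0076 -0.9856  0.169   0.362 ]
 [-1.      0.0071 -0.0034 -0.0038]
 [ 0.0021 -0.169  -0.9856  1.5859]
 [ 0.      0.      0.      1.    ]] 469.8292667386027
wrist [[-0.3392  0.8945  0.2913  0.1497]
 [ 0.9407  0.3224  0.1056 -0.6626]
 [ 0.0005  0.3099 -0.9508  0.3852]
 [ 0.      0.      0.      1.    ]] 291.7004892738004
{'t': 0.1, 'q': array([-0.9359,  0.3593,  0.0111, -0.0003, -1.2241, -0.2881]), 'qd': array([ 0.0011, -0.0027,  0.001 ,  0.0007,  0.0004, -0.001 ]), 'joint_efforts': array([ -0.0005, -58.4163,  29.3749,   7.0154,   0.0101,  -0.0001]), 'eef_pos': array([ 0.2292, -0.6344,  0.2257]), 'ee_rot': array([ 3.1401, -0.0001, -2.7949]), 'force': array([ 1.1073, -0.238 ,  0.5392]), 'moment': array([ 0.0166,  0.0736, -0.0127]), 'gripper_force': 0.0, 'width': 0.08763933208385484} 0.0188
bottle0 top [(array([ 0.366, -0.322, -0.   ]), 0.88), (array([0.422, 0.184, 0.006]), 0.83)]
bottle0 scene [(array([ 0.426,  
[... 2699 characters left out ...]
.57)]
start_top top [(array([0.481, 0.5  , 0.002]), 0.63), (array([ 0.668, -0.035,  0.05 ]), 0.61)]
start_top scene [(array([ 0.673, -0.034,  0.052]), 0.48)]
red_cup top [(array([0.731, 0.155, 0.001]), 0.68)]
red_cup scene [(array([0.731, 0.149, 0.003]), 0.9), (array([ 0.484,  0.496, -0.005]), 0.2)]
gem_jar top [(array([0.808, 0.013, 0.004]), 0.68), (array([0.672, 0.046, 0.04 ]), 0.61)]
gem_jar scene [(array([ 0.808,  0.007, -0.001]), 0.84)]
tape top [(array([ 0.431, -0.508, -0.002]), 0.91), (array([0.593, 0.268, 0.026]), 0.57)]
tape scene []
paint_jar top [(array([0.482, 0.494, 0.   ]), 0.75), (array([ 0.678, -0.142,  0.23 ]), 0.24)]
paint_jar scene [(array([ 0.483,  0.496, -0.002]), 0.91)]
```

View pics/t0.png

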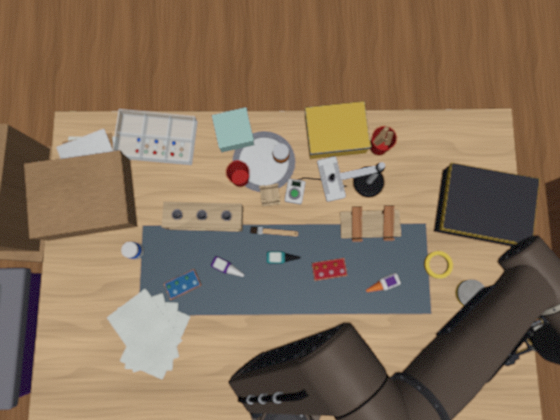

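View pics/s0.png

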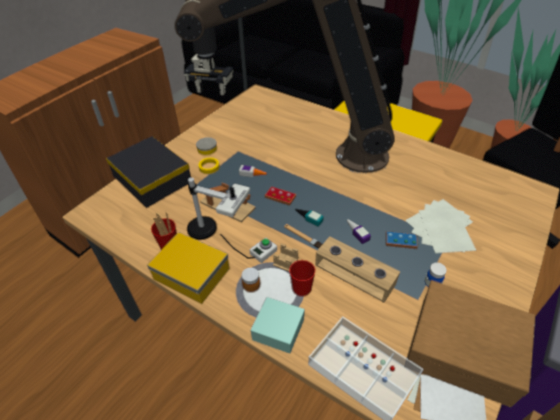

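```bash
cat >> h.py <<'E'
np.set_printoptions(precision=4,suppress=True)
def to(p,rot,ref=None):
    """shift (cm) and rotvec (deg) in tool axes from ref (p,R) (default: measured pose) to pose (p,rot)"""
    if ref is None: s=arm.get_state(); ref=(s['eef_pos'],R.from_euler('xyz',s['ee_rot']))
    d=ref[1].inv().apply(np.array(p)-ref[0])*100; w=(ref[1].inv()*rot).as_rotvec(degrees=True)
    print('d',d.round(2),'w',w.round(1)); return d,w
def down(yaw): return R.from_euler('xyz',[np.pi,0,yaw])
def marks(n,qs,k=3):
    o={}
    for q in qs.split():
        r=arm.mark_of(n,q); o[q]=r; print(q,[(np.round(x['centre'],3).tolist(),round(x['confidence'],2)) for x in r[:k]])
    return o
E
python3 - <<'E'
from h import *
to([.42,-.2,.33],down(-np.pi))
to([.45,.15,.33],down(-np.pi),(np.array([.42,-.2,.33]),down(-np.pi)))
E
```

```text
d [-32.7   34.42 -10.34] w [-0.   0.  19.9]
d [-3. 35.  0.] w [0. 0. 0.]
```

```bash
python3 -m crank '[{"dz":-6},{"dx":-8,"dy":8,"dz":-10.3},{"dx":-12,"dy":12.5,"dz":-10.3},{"dx":-17,"dy":18,"dz":-10.3,"wz":6},{"dx":-22,"dy":23,"dz":-10.3,"wz":12},{"dx":-27,"dy":29,"dz":-10.3,"wz":18},{"dx":-32.7,"dy":34.4,"dz":-10.3,"wz":19.9},{"dx":-32.7,"dy":34.4,"dz":-10.3,"wz":19.9},{"dx":-32.7,"dy":34.4,"dz":-10.3,"wz":19.9},{"dx":-32.7,"dy":34.4,"dz":-10.3,"wz":19.9}]'
python3 - <<'E'
from h import *
print(arm.get_state()['q'])
save('wrist','w1.png')
marks('wrist','bottle0 bottle0_tip bottle2_tip plaque0 ledge0 lamp_handle lamp_hinge start_top')
E
```

```text
[-0.9359  0.3586  0.0119 -0.     -1.2241 -0.2881]
bottle0 []
bottle0_tip []
bottle2_tip []
plaque0 []
ledge0 []
lamp_handle []
lamp_hinge []
start_top []$[0]: bad value
```

View pics/w1.png

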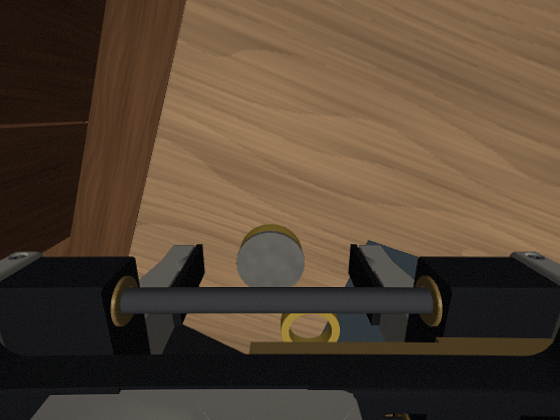

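```bash
python3 -m crank '[{"dx":0,"dy":0,"dz":-6,"wx":0,"wy":0,"wz":0},{"dx":-6,"dy":6,"dz":-10,"wx":0,"wy":0,"wz":0},{"dx":-10,"dy":10,"dz":-10,"wx":0,"wy":0,"wz":0},{"dx":-14,"dy":15,"dz":-10,"wx":0,"wy":0,"wz":4},{"dx":-18,"dy":19,"dz":-10,"wx":0,"wy":0,"wz":8},{"dx":-22,"dy":23,"dz":-10,"wx":0,"wy":0,"wz":12},{"dx":-26,"dy":27,"dz":-10,"wx":0,"wy":0,"wz":16},{"dx":-30,"dy":31,"dz":-10,"wx":0,"wy":0,"wz":20},{"dx":-32.7,"dy":34.4,"dz":-10,"wx":0,"wy":0,"wz":20},{"dx":-32.7,"dy":34.4,"dz":-10,"wx":0,"wy":0,"wz":20}]' 8.7 30 || true
python3 - <<'E'
from h import *
s=arm.get_state();print(s['q'],s['eef_pos'],s['ee_rot'])
save('wrist','w2.png')
marks('wrist','bottle0 bottle0_tip bottle2_tip plaque0 ledge0 lamp_handle lamp_hinge start_top')
E
```

```text
t: 4.0
eef_pos: [0.4209, -0.1977, 0.3269]
ee_rot: [3.141, 0.001, -3.14]
force: [-0.1, 0.2, 0.1]
width: 0.0868
gripper_force: 0.0
[-0.0143 -0.0509 -0.2564 -0.0003 -1.3642 -1.5544] [ 0.4209 -0.1977  0.3269] [ 3.1413  0.0011 -3.1396]
bottle0 [([0.453, 0.004, 0.001], 0.94), ([0.368, -0.32, 0.001], 0.74), ([0.422, 0.187, -0.0], 0.62)]
bottle0_tip [([0.348, -0.269, 0.013], 0.62)]
bottle2_tip [([0.455, -0.053, 0.013], 0.67), ([0.403, 0.136, 0.015], 0.55)]
plaque0 [([0.415, -0.15, 0.005], 0.85)]
ledge0 [([0.567, -0.236, 0.057], 0.63)]
lamp_handle []
lamp_hinge []
start_top []
```

```bash
cat >> h.py <<'E'
def rect(n,q,z,i=0,near=None):
    "footprint centre, size, long-axis angle (deg) of masks at plane z"
    out=[]
    for m in arm.masks_of(n,q)[:4]:
        v,u=np.nonzero(m['pixels']); 
        if len(u)<20: continue
        P=atz(n,np.c_[u,v],z)[:,:2]
        (c,s,a)=cv2.minAreaRect((P*1000).astype(np.float32))
        if s[0]<s[1]: a+=90
        print(q,'rect',np.round(c,1),np.round(sorted(s),1),'ang',round((a+90)%180-90,1),round(m['confidence'],2))
E
python3 - <<'E'
from h import *
rect('wrist','plaque0',.014)
rect('wrist','ledge0',.06)
rect('wrist','bottle0',.03)
marks('wrist','ledge1 bottle1_tip')
E
python3 -m crank '[{"dx":-1,"dy":5,"dz":0,"wx":0,"wy":0,"wz":0},{"dx":-1,"dy":9,"dz":0,"wx":0,"wy":0,"wz":0},{"dx":-1,"dy":13,"dz":0,"wx":0,"wy":0,"wz":0},{"dx":-2,"dy":18,"dz":0,"wx":0,"wy":0,"wz":0},{"dx":-2,"dy":22,"dz":0,"wx":0,"wy":0,"wz":0},{"dx":-3,"dy":26,"dz":0,"wx":0,"wy":0,"wz":0},{"dx":-4,"dy":30,"dz":0,"wx":0,"wy":0,"wz":0},{"dx":-5,"dy":33,"dz":0,"wx":0,"wy":0,"wz":0},{"dx":-5,"dy":35,"dz":0,"wx":0,"wy":0,"wz":0},{"dx":-5,"dy":35,"dz":0,"wx":0,"wy":0,"wz":0}]'
python3 - <<'E'
from h import *
save('wrist','w3.png')
marks('wrist','bottle0 bottle1_tip bottle2_tip plaque1 brush rest socket0 start_top',4)
rect('wrist','plaque1',.014)
rect('wrist','rest',.05)
rect('wrist','brush',.009)
rect('wrist','socket0',.07)
E
```

```text
plaque0 rect [ 415.  -149.9] [ 60.9 110.9] ang -81.3 0.73
ledge0 rect [ 556.4 -284.9] [117.  181.1] ang 89.8 0.91
bottle0 rect [ 365.2 -320.4] [ 38.4 113.8] ang -71.1 0.91
bottle0 rect [452.3  -2.2] [ 43.2 116.7] ang 86.9 0.81
bottle0 rect [423.8 178.2] [ 42.5 123.2] ang 64.8 0.8
bottle0 rect [ 739.8 -291.4] [ 97.3 106.7] ang 88.3 0.53
ledge1 [([0.567, -0.236, 0.057], 0.63)]
bottle1_tip [([0.403, 0.136, 0.016], 0.78)]
t: 5.95
eef_pos: [0.4705, 0.1505, 0.3262]
ee_rot: [-3.141, -0.001, 3.141]
force: [0.3, -0.8, -0.0]
width: 0.0867
gripper_force: 0.0
bottle0 [([0.423, 0.186, 0.0], 0.91), ([0.453, 0.007, 0.004], 0.8)]
bottle1_tip [([0.403, 0.135, 0.017], 0.71)]
bottle2_tip [([0.453, -0.051, 0.012], 0.64)]
plaque1 [([0.376, 0.336, 0.002], 0.88), ([0.416, -0.148, 0.002], 0.86)]
brush [([0.542, 0.035, -0.002], 0.9)]
rest [([0.668, 0.05, 0.039], 0.77), ([0.482, 0.496, -0.002], 0.18)]
socket0 [([0.594, 0.263, 0.029], 0.89), ([0.596, 0.346, 0.024], 0.83), ([0.591, 0.189, 0.025], 0.57)]
start_top [([0.591, 0.189, 0.026], 0.74)]
plaque1 rect [ 416.2 -146.3] [ 58.9 116. ] ang -81.1 0.9
plaque1 rect [372.6 335.1] [ 60.6 113. ] ang -64.5 0.6
rest rect [641.2  58.8] [63.1 64.3] ang 89.8 0.84
brush rect [541.6  35.4] [ 24.6 161.8] ang 82.9 0.82
brush rect [ 416.3 -149.2] [ 61.6 118.2] ang -81.2 0.68
socket0 rect [584.  269.1] [109.2 257.5] ang 87.7 0.6
```

View pics/w3.png

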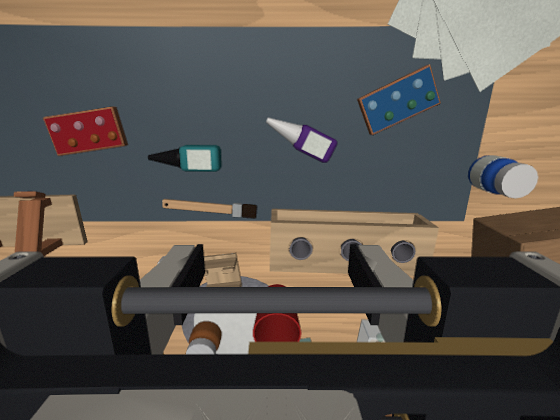

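View pics/w2.png

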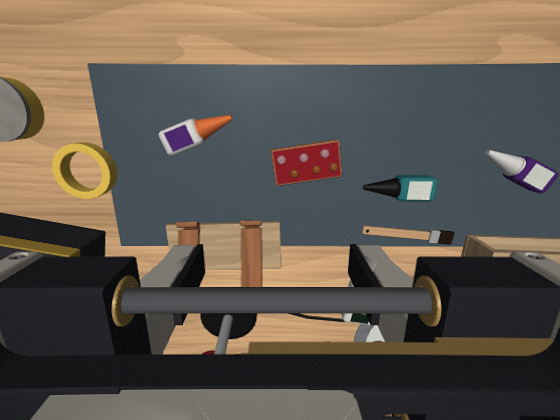

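```bash
python3 - <<'E'
import cv2,numpy as np
w=cv2.imread('pics/w3.png')[240:300,185:265];t=cv2.imread('pics/t0.png')[170:220,240:307];s=cv2.imread('pics/s0.png')[225:285,245:325]
cv2.imwrite('pics/c1.png',np.hstack([cv2.resize(i,(260,195),interpolation=cv2.INTER_CUBIC) for i in(w,t,s)]))
E
```

```text
(no output)
```

View pics/c1.png

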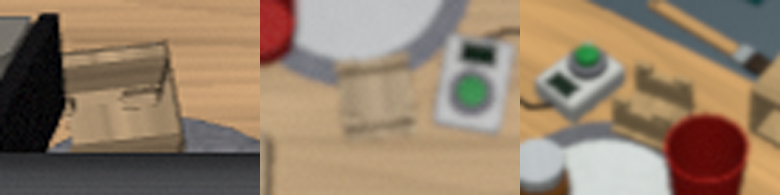

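```bash
cat >> h.py <<'E'
def frame(z,y):
    z=np.array(z,float)/np.linalg.norm(z); y=np.array(y,float); y-=z*(y@z); y/=np.linalg.norm(y)
    return R.from_matrix(np.c_[np.cross(y,z),y,z])
def az(d): return np.array([np.cos(np.radians(d)),np.sin(np.radians(d)),0])
Z=np.array([0,0,1.])
G=arm.grip_point_offset
def bpick(org,beta,sy,al=30,gx=-.033,z=.025):
    a=np.radians(al); t=-Z*np.cos(a)+az(beta)*np.sin(a); rot=frame(t,sy*az(beta+90))
    g=np.array([org[0],org[1],0])+az(beta)*gx+Z*z
    return g+t*G,rot,t
E
python3 - <<'E'
from h import *
p,r,t=bpick([.423,.187],245,-1)
print(p,t,r.as_euler('xyz'))
to(p-t*.1,r)
to(p,r,(p-t*.1,r))
E
```

```text
[0.433  0.2084 0.0087] [-0.2113 -0.4532 -0.866 ] [-3.1416 -0.5236 -2.0071]
d [ 1.7  10.4  23.13] w [ 17.   26.7 -63.6]
d [ 0. -0. 10.] w [0. 0. 0.]
```

```bash
python3 -m crank '[{"dx":0,"dy":2,"dz":5,"wx":2.4,"wy":3.8,"wz":-9},{"dx":0.2,"dy":4,"dz":9,"wx":4.9,"wy":7.6,"wz":-18.2},{"dx":0.5,"dy":6,"dz":13,"wx":7.3,"wy":11.5,"wz":-27.3},{"dx":1,"dy":8,"dz":17,"wx":9.7,"wy":15.3,"wz":-36.4},{"dx":1.5,"dy":9,"dz":20,"wx":12.2,"wy":19.1,"wz":-45.4},{"dx":1.7,"dy":10.4,"dz":22,"wx":14.6,"wy":22.9,"wz":-54.5},{"dx":1.7,"dy":10.4,"dz":23.1,"wx":17,"wy":26.7,"wz":-63.6},{"dx":1.7,"dy":10.4,"dz":23.1,"wx":17,"wy":26.7,"wz":-63.6},{"dx":1.7,"dy":10.4,"dz":23.1,"wx":17,"wy":26.7,"wz":-63.6},{"dx":1.7,"dy":10.4,"dz":23.1,"wx":17,"wy":26.7,"wz":-63.6}]'
python3 - <<'E'
from h import *
p,r,t=bpick([.423,.187],245,-1)
print(arm.get_state()['q'])
to(p,r)
save('wrist','w4.png')
marks('wrist','bottle1 bottle1_tip')
E
```

```text
t: 7.85
eef_pos: [0.4545, 0.2537, 0.0965]
ee_rot: [3.142, -0.521, -2.009]
force: [-0.6, -0.7, 0.1]
width: 0.0867
gripper_force: 0.0
[ 0.9548  0.519  -0.2125  0.0903 -1.3545 -1.4355]
d [-0.02  0.02 10.11] w [ 0.1  0.1 -0.1]
bottle1 [([0.42, 0.187, 0.0], 0.67), ([0.451, 0.003, 0.002], 0.56)]
bottle1_tip []
```

View pics/w4.png

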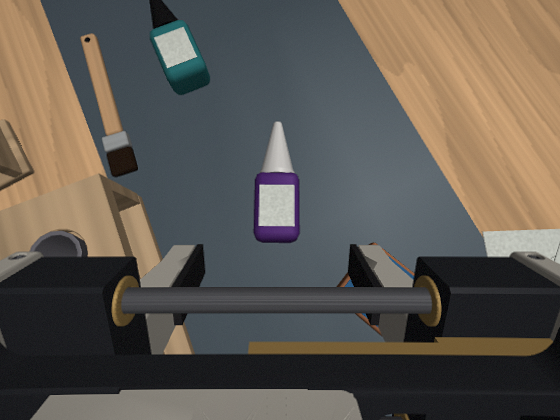

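```bash
python3 - <<'E'
from h import *
p,r,t=bpick([.422,.187],245,-1,al=15,gx=-.022,z=.029)
p=p+az(155)*.006
print(p)
to(p+Z*.06,r); to(p,r,(p+Z*.06,r))
E
```

```text
[0.4238 0.2051 0.0108]
d [3.66 0.71 5.05] w [  0.  -14.9  -0. ]
d [-1.55  0.    5.8 ] w [0. 0. 0.]
```

```bash
python3 -m crank '[{"dx":1,"dy":0.2,"dz":0,"wx":0,"wy":-4,"wz":0},{"dx":2,"dy":0.4,"dz":1,"wx":0,"wy":-8,"wz":0},{"dx":3,"dy":0.7,"dz":2,"wx":0,"wy":-12,"wz":0},{"dx":3.66,"dy":0.7,"dz":4,"wx":0,"wy":-14.9,"wz":0},{"dx":3.66,"dy":0.7,"dz":5.05,"wx":0,"wy":-14.9,"wz":0},{"dx":3.66,"dy":0.7,"dz":5.05,"wx":0,"wy":-14.9,"wz":0},{"dx":3.2,"dy":0.7,"dz":7,"wx":0,"wy":-14.9,"wz":0},{"dx":3.5,"dy":0.7,"dz":8,"wx":0,"wy":-14.9,"wz":0},{"dx":3.65,"dy":0.7,"dz":9,"wx":0,"wy":-14.9,"wz":0},{"dx":3.65,"dy":0.7,"dz":9,"wx":0,"wy":-14.9,"wz":0}]'
python3 - <<'E'
from h import *
p,r,t=bpick([.422,.187],245,-1,al=15,gx=-.022,z=.029)
p=p+az(155)*.006
to(p,r)
E
```

```text
t: 9.25
eef_pos: [0.415, 0.1868, 0.0356]
ee_rot: [3.14, -0.265, -2.007]
force: [-0.3, 0.0, 0.1]
width: 0.0876
gripper_force: 0.0
d [-2.6  -0.03  1.86] w [ 0.1 -0.2  0. ]
```

```bash
python3 -m crank '[{"dx":-1.3,"dy":0,"dz":0,"wx":0,"wy":0,"wz":0},{"dx":-2.6,"dy":0,"dz":0.4,"wx":0,"wy":0,"wz":0},{"dx":-2.6,"dy":0,"dz":0.9,"wx":0,"wy":0,"wz":0},{"dx":-2.6,"dy":0,"dz":1.4,"wx":0,"wy":0,"wz":0},{"dx":-2.6,"dy":0,"dz":1.86,"wx":0,"wy":0,"wz":0},{"dx":-2.6,"dy":0,"dz":1.86,"wx":0,"wy":0,"wz":0},{"dx":-2.6,"dy":0,"dz":1.86,"wx":0,"wy":0,"wz":0},{"dx":-2.6,"dy":0,"dz":1.86,"wx":0,"wy":0,"wz":0},{"dx":-2.6,"dy":0,"dz":1.86,"wx":0,"wy":0,"wz":0},{"dx":-2.6,"dy":0,"dz":1.86,"wx":0,"wy":0,"wz":0}]'
python3 -m crank '[{"dx":0,"dy":0,"dz":0,"wx":0,"wy":0,"wz":0},{"dx":0,"dy":0,"dz":0,"wx":0,"wy":0,"wz":0},{"dx":0,"dy":0,"dz":0,"wx":0,"wy":0,"wz":0},{"dx":0,"dy":0,"dz":0,"wx":0,"wy":0,"wz":0},{"dx":0,"dy":0,"dz":0,"wx":0,"wy":0,"wz":0},{"dx":0,"dy":0,"dz":0,"wx":0,"wy":0,"wz":0},{"dx":0,"dy":0,"dz":-1,"wx":0,"wy":0,"wz":0},{"dx":0,"dy":0,"dz":-3,"wx":0,"wy":0,"wz":0},{"dx":0,"dy":0,"dz":-5,"wx":0,"wy":0,"wz":0},{"dx":0,"dy":0,"dz":-6,"wx":0,"wy":0,"wz":0}]' 2 35
```

```text
t: 10.5
eef_pos: [0.4239, 0.2058, 0.0113]
ee_rot: [3.141, -0.263, -2.007]
force: [-0.9, 0.2, 0.1]
width: 0.0874
gripper_force: 0.0
t: 11.75
eef_pos: [0.431, 0.2206, 0.0704]
ee_rot: [3.141, -0.262, -2.006]
force: [-0.0, 0.6, -0.9]
width: 0.0397
gripper_force: 35.0
```

```bash
cat >> h.py <<'E'
def bplace(sock,tipz,azt,sy,al=30,gx=-.033,hz=.009):
    "tool pose with the bottle hanging nozzle down; azt: azimuth the tool points; hz: grasp height above bottle axis at pick; sy as at pick"
    a=np.radians(al); t=az(azt)*np.cos(a)-Z*np.sin(a); beta=azt+180; rot=frame(t,sy*az(beta+90))
    g=np.array([sock[0],sock[1],tipz+.057-gx])+az(beta)*hz
    return g+t*G,rot,t
E
python3 - <<'E'
from h import *
k=dict(al=15,gx=-.022,hz=.013)
p,r,t=bplace([.5955,.347],.12,65,-1,**k); print(p,r.as_euler('xyz'))
p2=np.array([.50,.22,.30])
to(p2,r); to(p,r,(p2,r))
E
```

```text
[0.5977 0.3517 0.1941] [-3.1416  1.309  -2.0071]
d [  3.18  -6.27 -22.92] w [  0. -90.   0.]
d [ 6.07 -3.29 18.25] w [0. 0. 0.]
```

```bash
python3 -m crank '[{"dx":1,"dy":0,"dz":-4,"wx":0,"wy":0,"wz":0},{"dx":2,"dy":-1,"dz":-9,"wx":0,"wy":-10,"wz":0},{"dx":2.5,"dy":-2,"dz":-13,"wx":0,"wy":-20,"wz":0},{"dx":3,"dy":-3,"dz":-17,"wx":0,"wy":-30,"wz":0},{"dx":3.2,"dy":-4,"dz":-20,"wx":0,"wy":-40,"wz":0},{"dx":3.2,"dy":-5,"dz":-22,"wx":0,"wy":-50,"wz":0},{"dx":3.2,"dy":-6.3,"dz":-23,"wx":0,"wy":-60,"wz":0},{"dx":3.2,"dy":-6.3,"dz":-23,"wx":0,"wy":-70,"wz":0},{"dx":3.2,"dy":-6.3,"dz":-23,"wx":0,"wy":-80,"wz":0},{"dx":3.2,"dy":-6.3,"dz":-23,"wx":0,"wy":-90,"wz":0}]'
python3 - <<'E'
from h import *
s=arm.get_state();print(s['q'],s['width'],s['gripper_force'])
k=dict(al=15,gx=-.022,hz=.013)
p,r,t=bplace([.5955,.347],.12,65,-1,**k); to(p,r)
E
```

```text
t: 13.0
eef_pos: [0.4996, 0.2196, 0.3005]
ee_rot: [3.14, 1.232, -2.004]
force: [-2.0, 1.2, -4.7]
width: 0.0399
gripper_force: 35.0
[-0.18    0.0509 -0.4078 -1.362  -1.2043  0.3761] 0.03985071830217668 35.00060856342316
d [ 4.69 -3.37 18.72] w [ 0.2 -4.4  0. ]
```

Reachable. Go to the hover above socket2.

```bash
python3 -m crank '[{"dx":0.5,"dy":-0.5,"dz":3,"wx":0,"wy":-4.4,"wz":0},{"dx":1,"dy":-1,"dz":6,"wx":0,"wy":-4.4,"wz":0},{"dx":1.5,"dy":-1.5,"dz":9,"wx":0,"wy":-4.4,"wz":0},{"dx":2.5,"dy":-2,"dz":12,"wx":0,"wy":-4.4,"wz":0},{"dx":3.5,"dy":-3,"dz":15,"wx":0,"wy":-4.4,"wz":0},{"dx":4.3,"dy":-3.4,"dz":17,"wx":0,"wy":-4.4,"wz":0},{"dx":4.7,"dy":-3.4,"dz":18.7,"wx":0,"wy":-4.4,"wz":0},{"dx":4.7,"dy":-3.4,"dz":18.7,"wx":0,"wy":-4.4,"wz":0},{"dx":4.7,"dy":-3.4,"dz":18.7,"wx":0,"wy":-4.4,"wz":0},{"dx":4.7,"dy":-3.4,"dz":18.7,"wx":0,"wy":-4.4,"wz":0}]'
python3 - <<'E'
from h import *
s=arm.get_state();print(s['q'],s['width'],s['gripper_force'])
a=save('scene','s5.png');b=save('top','t5.png')
for c in('scene','top'): print(c); marks(c,'bottle1_tip bottle1 socket0')
k=dict(al=15,gx=-.022,hz=.013)
p,r,t=bplace([.5955,.347],.12,65,-1,**k); to(p,r); 
p2,r,t=bplace([.5955,.347],.028,65,-1,**k); to(p2,r)
cv2.imwrite('pics/c5.png',np.hstack([cv2.resize(a[160:320,280:480],(400,320)),cv2.resize(b[120:280,110:310],(400,320))])[:,:,::-1])
E
```

```text
t: 14.25
eef_pos: [0.5961, 0.351, 0.1911]
ee_rot: [3.123, 1.302, -2.02]
force: [-0.3, -1.0, -0.4]
width: 0.0398
gripper_force: 35.0
[ 0.0016  0.4125 -0.3511 -1.6702 -1.0758  0.7244] 0.039848542748210695 34.99969840049744
scene
bottle1_tip [([0.593, 0.35, 0.118], 0.78)]
bottle1 [([0.391, 0.005, 0.002], 0.75), ([0.602, 0.361, 0.17], 0.67), ([0.365, -0.32, 0.001], 0.65)]
socket0 [([0.595, 0.351, 0.027], 0.86), ([0.588, 0.268, 0.033], 0.83), ([0.59, 0.192, 0.029], 0.78)]
top
bottle1_tip [([0.594, 0.348, 0.114], 0.54), ([0.368, 0.336, 0.004], 0.44)]
bottle1 [([0.366, -0.319, 0.003], 0.89), ([0.601, 0.358, 0.176], 0.7), ([0.681, -0.144, 0.234], 0.67)]
socket0 [([0.595, 0.265, 0.027], 0.82), ([0.594, 0.349, 0.031], 0.64), ([0.588, 0.188, 0.028], 0.55)]
d [-0.38 -0.12 -0.  ] w [ 0.4 -0.4 -0.3]
d [ 8.49 -0.17  2.44] w [ 0.4 -0.4 -0.3]
```

View pics/c5.png

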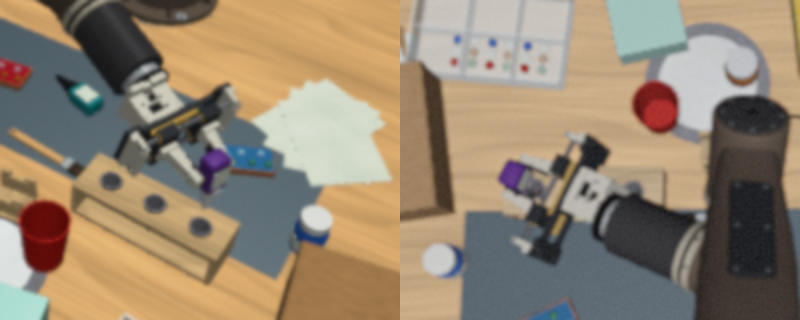

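```bash
python3 -m crank '[{"dx":1.9,"dy":-0.1,"dz":0.5,"wx":0.4,"wy":-0.4,"wz":-0.3},{"dx":3.4,"dy":-0.1,"dz":0.9,"wx":0.4,"wy":-0.4,"wz":-0.3},{"dx":4.8,"dy":-0.1,"dz":1.3,"wx":0.4,"wy":-0.4,"wz":-0.3},{"dx":5.8,"dy":-0.1,"dz":1.6,"wx":0.4,"wy":-0.4,"wz":-0.3},{"dx":6.6,"dy":-0.1,"dz":1.85,"wx":0.4,"wy":-0.4,"wz":-0.3},{"dx":7.2,"dy":-0.1,"dz":2.05,"wx":0.4,"wy":-0.4,"wz":-0.3},{"dx":7.7,"dy":-0.1,"dz":2.2,"wx":0.4,"wy":-0.4,"wz":-0.3},{"dx":8,"dy":-0.1,"dz":2.3,"wx":0.4,"wy":-0.4,"wz":-0.3},{"dx":8.2,"dy":-0.1,"dz":2.35,"wx":0.4,"wy":-0.4,"wz":-0.3},{"dx":8.2,"dy":-0.1,"dz":2.35,"wx":0.4,"wy":-0.4,"wz":-0.3}]'
python3 - <<'E'
from h import *
k=dict(al=15,gx=-.022,hz=.013)
for c in('scene','top'): arm.grab_frame(c);print(c); marks(c,'bottle1_tip bottle1')
p2,r,t=bplace([.5955,.347],.027,65,-1,**k); to(p2,r)
E
```

```text
t: 15.9
eef_pos: [0.5969, 0.3519, 0.105]
ee_rot: [-3.139, 1.309, -2.005]
force: [-0.6, -0.2, -0.6]
width: 0.0398
gripper_force: 35.0
scene
bottle1_tip []
bottle1 [([0.366, -0.316, 0.002], 0.68), ([0.392, 0.008, 0.0], 0.66), ([0.604, 0.36, 0.083], 0.64)]
top
bottle1_tip []
bottle1 [([0.363, -0.321, -0.0], 0.85), ([0.603, 0.361, 0.088], 0.55)]
d [ 0.39 -0.08  0.11] w [-0.  -0.   0.1]
```

```bash
python3 -m crank '[{"dx":0.1,"dy":0,"dz":0.03,"wx":0,"wy":0,"wz":0},{"dx":0.2,"dy":0,"dz":0.05,"wx":0,"wy":0,"wz":0},{"dx":0.3,"dy":0,"dz":0.08,"wx":0,"wy":0,"wz":0},{"dx":0.4,"dy":0,"dz":0.1,"wx":0,"wy":0,"wz":0},{"dx":0.4,"dy":0,"dz":0.1,"wx":0,"wy":0,"wz":0},{"dx":0.4,"dy":0,"dz":0.1,"wx":0,"wy":0,"wz":0},{"dx":0.5,"dy":0,"dz":0.13,"wx":0,"wy":0,"wz":0},{"dx":0.5,"dy":0,"dz":0.13,"wx":0,"wy":0,"wz":0},{"dx":0.5,"dy":0,"dz":0.13,"wx":0,"wy":0,"wz":0},{"dx":0.5,"dy":0,"dz":0.13,"wx":0,"wy":0,"wz":0}]'
```

```text
t: 17.45
eef_pos: [0.597, 0.3522, 0.1004]
ee_rot: [-3.138, 1.31, -2.004]
force: [0.8, 5.1, 3.8]
width: 0.0399
gripper_force: 35.0
```

```bash
python3 -m crank '[{"dx":0,"dy":0,"dz":0,"wx":0,"wy":0,"wz":0},{"dx":0,"dy":0,"dz":0,"wx":0,"wy":0,"wz":0},{"dx":0,"dy":0,"dz":0,"wx":0,"wy":0,"wz":0},{"dx":0,"dy":0,"dz":0,"wx":0,"wy":0,"wz":0},{"dx":0,"dy":0,"dz":-1,"wx":0,"wy":0,"wz":0},{"dx":0,"dy":0,"dz":-3,"wx":0,"wy":0,"wz":0},{"dx":0,"dy":0,"dz":-6,"wx":0,"wy":0,"wz":0},{"dx":-1,"dy":0,"dz":-9,"wx":0,"wy":0,"wz":0},{"dx":-4,"dy":0,"dz":-12,"wx":0,"wy":0,"wz":0},{"dx":-8,"dy":0,"dz":-14,"wx":0,"wy":0,"wz":0}]' 8
python3 - <<'E'
from h import *
for c in('scene','top'): arm.grab_frame(c);print(c); marks(c,'bottle1 bottle2_tip plaque0',4)
s=arm.get_state();print(s['q'])
to([.43,-.03,.30],down(-np.pi))
E
```

```text
t: 18.7
eef_pos: [0.5475, 0.2459, 0.2135]
ee_rot: [3.136, 1.307, -2.014]
force: [1.6, -0.9, 0.4]
width: 0.08
gripper_force: 0.0
scene
bottle1 [([0.366, -0.318, 0.0], 0.67), ([0.391, 0.005, 0.0], 0.61), ([0.604, 0.364, 0.077], 0.49)]
bottle2_tip [([0.809, 0.005, 0.004], 0.4), ([0.378, -0.048, 0.014], 0.37)]
plaque0 [([0.374, 0.337, -0.001], 0.81), ([0.417, -0.148, 0.002], 0.64), ([0.589, 0.188, 0.029], 0.36)]
top
bottle1 [([0.367, -0.321, 0.001], 0.8), ([0.431, -0.51, 0.001], 0.7), ([0.39, 0.01, 0.003], 0.69), ([0.602, 0.361, 0.082], 0.46)]
bottle2_tip []
plaque0 [([0.373, 0.338, 0.002], 0.66)]
[-0.1923  0.3315 -0.4232 -1.5395 -1.2153  0.7151]
d [ -0.64  -1.07 -31.43] w [42.3 66.2 55. ]
```

```bash
python3 - <<'E'
from h import *
p,r,t=bpick([.391,.007],257,-1,al=20,gx=-.033,z=.026)
print(p); to(p+Z*.12,r)
E
```

```text
[0.397  0.0329 0.0083]
d [ 14.83   4.56 -22.81] w [ -6.2  94.6 -12. ]
```

```bash
python3 -m crank '[{"dx":0,"dy":0.5,"dz":-3,"wx":-0.6,"wy":9.4,"wz":-1.2},{"dx":0,"dy":1,"dz":-6,"wx":-1.2,"wy":18.8,"wz":-2.4},{"dx":1,"dy":1.5,"dz":-9,"wx":-1.9,"wy":28.3,"wz":-3.6},{"dx":3,"dy":2,"dz":-12,"wx":-2.5,"wy":37.8,"wz":-4.8},{"dx":5,"dy":2.5,"dz":-15,"wx":-3.1,"wy":47.3,"wz":-6},{"dx":7,"dy":3,"dz":-18,"wx":-3.7,"wy":56.7,"wz":-7.2},{"dx":9,"dy":3.5,"dz":-20,"wx":-4.3,"wy":66,"wz":-8.4},{"dx":11,"dy":4,"dz":-21.5,"wx":-5,"wy":76,"wz":-9.6},{"dx":13,"dy":4.5,"dz":-22.8,"wx":-5.6,"wy":85,"wz":-10.8},{"dx":14.8,"dy":4.6,"dz":-22.8,"wx":-6.2,"wy":94.6,"wz":-12}]'
python3 - <<'E'
from h import *
s=arm.get_state();print(s['q'])
arm.grab_frame('wrist')
marks('wrist','bottle2 bottle2_tip plaque0')
rect('wrist','bottle2',.03)
E
```

```text
t: 20.35
eef_pos: [0.3967, 0.0327, 0.1291]
ee_rot: [-3.141, -0.355, -1.797]
force: [0.3, -0.4, -0.1]
width: 0.0801
gripper_force: 0.0
[ 0.7858  0.117  -0.7078  0.2142 -1.0602 -1.1462]
bottle2 [([0.392, 0.007, 0.002], 0.82)]
bottle2_tip [([0.375, -0.046, 0.014], 0.73)]
plaque0 [([0.415, -0.149, 0.002], 0.75)]
bottle2 rect [393.   11.4] [ 39.4 109.6] ang 72.4 0.85
```

```bash
python3 - <<'E'
from h import *
p,r,t=bpick([.3915,.007],252.5,-1,al=20,gx=-.033,z=.026)
print(p); to(p+Z*.04,r); to(p,r)
E
```

```text
[0.3995 0.0323 0.0083]
d [-2.72 -0.27  7.56] w [-1.5 -0.1  4.3]
d [-4.09 -0.27 11.32] w [-1.5 -0.1  4.3]
```

```bash
python3 -m crank '[{"dx":-1.4,"dy":-0.2,"dz":4,"wx":-1.5,"wy":-0.1,"wz":4.3},{"dx":-2.7,"dy":-0.3,"dz":7.5,"wx":-1.5,"wy":-0.1,"wz":4.3},{"dx":-3.3,"dy":-0.3,"dz":9,"wx":-1.5,"wy":-0.1,"wz":4.3},{"dx":-3.7,"dy":-0.3,"dz":10,"wx":-1.5,"wy":-0.1,"wz":4.3},{"dx":-3.9,"dy":-0.3,"dz":10.7,"wx":-1.5,"wy":-0.1,"wz":4.3},{"dx":-4.1,"dy":-0.3,"dz":11.3,"wx":-1.5,"wy":-0.1,"wz":4.3},{"dx":-4.1,"dy":-0.3,"dz":11.3,"wx":-1.5,"wy":-0.1,"wz":4.3},{"dx":-4.1,"dy":-0.3,"dz":11.3,"wx":-1.5,"wy":-0.1,"wz":4.3},{"dx":-4.1,"dy":-0.3,"dz":11.3,"wx":-1.5,"wy":-0.1,"wz":4.3},{"dx":-4.1,"dy":-0.3,"dz":11.3,"wx":-1.5,"wy":-0.1,"wz":4.3}]'
python3 -m crank '[{"dx":0,"dy":0,"dz":0,"wx":0,"wy":0,"wz":0},{"dx":0,"dy":0,"dz":0,"wx":0,"wy":0,"wz":0},{"dx":0,"dy":0,"dz":0,"wx":0,"wy":0,"wz":0},{"dx":0,"dy":0,"dz":0,"wx":0,"wy":0,"wz":0},{"dx":0,"dy":0,"dz":0,"wx":0,"wy":0,"wz":0},{"dx":0,"dy":0,"dz":0,"wx":0,"wy":0,"wz":0},{"dx":0,"dy":0,"dz":-1,"wx":0,"wy":0,"wz":0},{"dx":0,"dy":0,"dz":-3,"wx":0,"wy":0,"wz":0},{"dx":0,"dy":0,"dz":-5,"wx":0,"wy":0,"wz":0},{"dx":0,"dy":0,"dz":-6,"wx":0,"wy":0,"wz":0}]' 2 35
python3 - <<'E'
from h import *
k=dict(al=20,gx=-.033,hz=.010)
p,r,t=bplace([.592,.267],.12,72.5,-1,**k); print(p,r.as_euler('xyz'))
p2=np.array([.45,.08,.32])
to(p2,r); to(p,r,(p2,r))
E
```

```text
t: 21.85
eef_pos: [0.4006, 0.0326, 0.0094]
ee_rot: [-3.139, -0.347, -1.878]
force: [1.0, 1.0, 0.4]
width: 0.08
gripper_force: 0.0
t: 23.1
eef_pos: [0.4071, 0.0529, 0.0669]
ee_rot: [-3.138, -0.346, -1.878]
force: [-1.2, -0.2, -1.4]
width: 0.0397
gripper_force: 35.0
[0.5943 0.2743 0.2036] [-3.1416  1.2217 -1.8762]
d [  4.92  -3.36 -25.12] w [ -0.2 -89.8   0. ]
d [ 3.12 -7.92 25.47] w [0. 0. 0.]
```

```bash
python3 -m crank '[{"dx":1,"dy":0,"dz":-5,"wx":0,"wy":-5,"wz":0},{"dx":2,"dy":-1,"dz":-10,"wx":0,"wy":-15,"wz":0},{"dx":3,"dy":-2,"dz":-15,"wx":0,"wy":-25,"wz":0},{"dx":4,"dy":-3,"dz":-19,"wx":0,"wy":-35,"wz":0},{"dx":4.9,"dy":-3.4,"dz":-22,"wx":0,"wy":-45,"wz":0},{"dx":4.9,"dy":-3.4,"dz":-25,"wx":0,"wy":-55,"wz":0},{"dx":4.9,"dy":-3.4,"dz":-25,"wx":0,"wy":-65,"wz":0},{"dx":4.9,"dy":-3.4,"dz":-25,"wx":0,"wy":-75,"wz":0},{"dx":4.9,"dy":-3.4,"dz":-25,"wx":0,"wy":-84,"wz":0},{"dx":4.9,"dy":-3.4,"dz":-25,"wx":0,"wy":-90,"wz":0}]'
python3 - <<'E'
from h import *
s=arm.get_state();print(s['q'])
k=dict(al=20,gx=-.033,hz=.010)
p,r,t=bplace([.5925,.266],.12,72.5,-1,**k);to(p,r)
E
```

```text
t: 24.35
eef_pos: [0.4501, 0.078, 0.3174]
ee_rot: [-3.136, 1.228, -1.875]
force: [0.6, -0.5, -2.3]
width: 0.0398
gripper_force: 35.0
[-0.4852  0.122  -0.2983 -1.1877 -1.5837  0.4551]
d [ 3.   -7.81 25.5 ] w [-0.2  0.4  0. ]
```

```bash
python3 -m crank '[{"dx":0.3,"dy":-1,"dz":3.5,"wx":0,"wy":0,"wz":0},{"dx":0.6,"dy":-2,"dz":7,"wx":0,"wy":0,"wz":0},{"dx":0.9,"dy":-3.1,"dz":10.5,"wx":0,"wy":0,"wz":0},{"dx":1.2,"dy":-4.2,"dz":14,"wx":0,"wy":0,"wz":0},{"dx":1.6,"dy":-5.3,"dz":17.5,"wx":0,"wy":0,"wz":0},{"dx":2,"dy":-6.4,"dz":21,"wx":0,"wy":0,"wz":0},{"dx":2.4,"dy":-7.4,"dz":23.5,"wx":0,"wy":0,"wz":0},{"dx":3,"dy":-7.8,"dz":25.5,"wx":0,"wy":0,"wz":0},{"dx":3,"dy":-7.8,"dz":25.5,"wx":0,"wy":0,"wz":0},{"dx":3,"dy":-7.8,"dz":25.5,"wx":0,"wy":0,"wz":0}]'
python3 - <<'E'
from h import *
s=arm.get_state();print(s['q'],s['width'])
for c in('scene','top'): arm.grab_frame(c);print(c); marks(c,'bottle2_tip bottle2 socket0',4)
k=dict(al=20,gx=-.033,hz=.010)
p,r,t=bplace([.5925,.266],.12,72.5,-1,**k); to(p,r); 
p2,r,t=bplace([.5925,.266],.027,72.5,-1,**k); to(p2,r)
E
```

```text
t: 25.6
eef_pos: [0.5938, 0.274, 0.2027]
ee_rot: [-3.135, 1.223, -1.871]
force: [0.1, 0.4, -0.6]
width: 0.0398
gripper_force: 35.0
[-0.0705  0.3835 -0.243  -1.4116 -1.1827  0.5559] 0.03981674479223468
scene
bottle2_tip [([0.592, 0.269, 0.12], 0.8)]
bottle2 [([0.594, 0.279, 0.178], 0.88), ([0.368, -0.319, -0.0], 0.78), ([0.601, 0.362, 0.078], 0.49)]
socket0 [([0.588, 0.192, 0.03], 0.85), ([0.596, 0.35, 0.025], 0.79), ([0.592, 0.27, 0.032], 0.75)]
top
bottle2_tip []
bottle2 [([0.361, -0.319, -0.0], 0.65), ([0.597, 0.284, 0.176], 0.64), ([0.603, 0.362, 0.085], 0.44), ([0.431, -0.507, -0.001], 0.22)]
socket0 [([0.59, 0.187, 0.029], 0.7), ([0.593, 0.352, 0.032], 0.7)]
d [-0.03 -0.1  -0.07] w [-0.1  0.1  0.1]
d [ 8.71 -0.07  3.1 ] w [-0.1  0.1  0.1]
```

Aligned; lower in one go, gentle at the end.

```bash
python3 -m crank '[{"dx":2.5,"dy":0,"dz":0.9,"wx":0,"wy":0,"wz":0},{"dx":4.5,"dy":0,"dz":1.6,"wx":0,"wy":0,"wz":0},{"dx":6,"dy":0,"dz":2.15,"wx":0,"wy":0,"wz":0},{"dx":7,"dy":0,"dz":2.5,"wx":0,"wy":0,"wz":0},{"dx":7.7,"dy":0,"dz":2.75,"wx":0,"wy":0,"wz":0},{"dx":8.1,"dy":0,"dz":2.9,"wx":0,"wy":0,"wz":0},{"dx":8.4,"dy":0,"dz":3,"wx":0,"wy":0,"wz":0},{"dx":8.6,"dy":0,"dz":3.07,"wx":0,"wy":0,"wz":0},{"dx":8.7,"dy":0,"dz":3.1,"wx":0,"wy":0,"wz":0},{"dx":8.7,"dy":0,"dz":3.1,"wx":0,"wy":0,"wz":0}]'
python3 -m crank '[{"dx":0,"dy":0,"dz":0,"wx":0,"wy":0,"wz":0},{"dx":0,"dy":0,"dz":0,"wx":0,"wy":0,"wz":0},{"dx":0,"dy":0,"dz":0,"wx":0,"wy":0,"wz":0},{"dx":0,"dy":0,"dz":0,"wx":0,"wy":0,"wz":0},{"dx":0,"dy":0,"dz":-1,"wx":0,"wy":0,"wz":0},{"dx":0,"dy":0,"dz":-3,"wx":0,"wy":0,"wz":0},{"dx":0,"dy":0,"dz":-6,"wx":0,"wy":0,"wz":0},{"dx":-1,"dy":0,"dz":-9,"wx":0,"wy":0,"wz":0},{"dx":-4,"dy":0,"dz":-12,"wx":0,"wy":0,"wz":0},{"dx":-8,"dy":0,"dz":-16,"wx":0,"wy":0,"wz":0}]' 8
python3 - <<'E'
from h import *
for c in('scene','top'): arm.grab_frame(c);print(c); marks(c,'bottle2 bottle0_tip',4)
p,r,t=bpick([.365,-.320],111,1,al=20,gx=-.033,z=.026)
print(p,r.as_euler('xyz')); to(p+Z*.15,r)
p,r,t=bpick([.365,-.320],111,-1,al=20,gx=-.033,z=.026)
print(p,r.as_euler('xyz')); to(p+Z*.15,r)
E
```

```text
t: 27.25
eef_pos: [0.5941, 0.274, 0.1106]
ee_rot: [-3.134, 1.224, -1.87]
force: [-0.1, 0.7, -0.2]
width: 0.0397
gripper_force: 35.0
t: 28.5
eef_pos: [0.5556, 0.1547, 0.2404]
ee_rot: [3.141, 1.222, -1.879]
force: [1.2, -0.6, 0.0]
width: 0.08
gripper_force: 0.0
scene
bottle2 [([0.597, 0.285, 0.084], 0.85), ([0.6, 0.365, 0.079], 0.84), ([0.366, -0.317, 0.0], 0.49), ([0.415, -0.147, 0.001], 0.41)]
bottle0_tip [([0.482, 0.496, -0.002], 0.7), ([0.341, -0.268, 0.016], 0.67), ([0.676, -0.147, 0.232], 0.2)]
top
bottle2 [([0.363, -0.32, 0.002], 0.79), ([0.603, 0.359, 0.084], 0.75), ([0.595, 0.287, 0.082], 0.63)]
bottle0_tip [([0.344, -0.264, 0.015], 0.8)]
[ 0.3745 -0.3448  0.0083] [ 3.1416  0.3491 -1.2043]
d [ 25.78   2.17 -47.27] w [-28.2  48.1 -28.1]
[ 0.3745 -0.3448  0.0083] [ 3.1416 -0.3491  1.9373]
d [ 25.78   2.17 -47.27] w [ 62.8  36.9 134.6]
```

```bash
python3 - <<'E'
from h import *
to([.415,-.149,.16],down(np.radians(-81.3)))
E
```

```text
d [ 18.85   4.24 -28.63] w [-16.2  68.8 -22.9]
```

```bash
python3 -m crank '[{"dx":0,"dy":0.4,"dz":-3.5,"wx":-1.6,"wy":6.9,"wz":-2.3},{"dx":0,"dy":0.8,"dz":-7,"wx":-3.2,"wy":13.8,"wz":-4.6},{"dx":1,"dy":1.3,"dz":-10.5,"wx":-4.9,"wy":20.6,"wz":-6.9},{"dx":3,"dy":1.7,"dz":-14,"wx":-6.5,"wy":27.5,"wz":-9.2},{"dx":5,"dy":2.1,"dz":-17.5,"wx":-8.1,"wy":34.4,"wz":-11.5},{"dx":8,"dy":2.6,"dz":-21,"wx":-9.7,"wy":41.3,"wz":-13.7},{"dx":11,"dy":3,"dz":-24,"wx":-11.3,"wy":48.2,"wz":-16},{"dx":14,"dy":3.6,"dz":-26.5,"wx":-13,"wy":55,"wz":-18.3},{"dx":17,"dy":4,"dz":-28.6,"wx":-14.6,"wy":62,"wz":-20.6},{"dx":18.9,"dy":4.2,"dz":-28.6,"wx":-16.2,"wy":68.8,"wz":-22.9}]' 8.7
python3 - <<'E'
from h import *
s=arm.get_state();print(s['q'])
arm.grab_frame('wrist')
marks('wrist','plaque0 bottle0')
rect('wrist','plaque0',.014)
E
```

```text
t: 30.05
eef_pos: [0.4151, -0.1497, 0.1579]
ee_rot: [3.138, -0.004, -1.417]
force: [-0.1, -1.6, -0.8]
width: 0.0869
gripper_force: 0.0
[ 0.1079  0.0279 -0.5806  0.0054 -0.9653  0.0433]
plaque0 [([0.416, -0.151, 0.002], 0.94)]
bottle0 [([0.367, -0.32, 0.0], 0.68)]
plaque0 rect [ 416.1 -145. ] [ 62.9 113.3] ang -81.7 0.7
```

```bash
python3 -m crank '[{"dx":0,"dy":0,"dz":5,"wx":0,"wy":0,"wz":0},{"dx":0,"dy":0,"dz":9,"wx":0,"wy":0,"wz":0},{"dx":0,"dy":0,"dz":12,"wx":0,"wy":0,"wz":0},{"dx":0,"dy":0,"dz":13.5,"wx":0,"wy":0,"wz":0},{"dx":0,"dy":0,"dz":14.5,"wx":0,"wy":0,"wz":0},{"dx":0,"dy":0,"dz":15.2,"wx":0,"wy":0,"wz":0},{"dx":0,"dy":0,"dz":15.5,"wx":0,"wy":0,"wz":0},{"dx":0,"dy":0,"dz":15.5,"wx":0,"wy":0,"wz":0},{"dx":0,"dy":0,"dz":15.5,"wx":0,"wy":0,"wz":0},{"dx":0,"dy":0,"dz":15.5,"wx":0,"wy":0,"wz":0}]'
python3 -m crank '[{"dx":0,"dy":0,"dz":0,"wx":0,"wy":0,"wz":0},{"dx":0,"dy":0,"dz":0,"wx":0,"wy":0,"wz":0},{"dx":0,"dy":0,"dz":0,"wx":0,"wy":0,"wz":0},{"dx":0,"dy":0,"dz":0,"wx":0,"wy":0,"wz":0},{"dx":0,"dy":0,"dz":0,"wx":0,"wy":0,"wz":0},{"dx":0,"dy":0,"dz":-2,"wx":0,"wy":0,"wz":0},{"dx":0,"dy":0,"dz":-5,"wx":0,"wy":0,"wz":0},{"dx":0,"dy":0,"dz":-9,"wx":0,"wy":0,"wz":0},{"dx":0,"dy":0,"dz":-13,"wx":0,"wy":0,"wz":0},{"dx":0,"dy":0,"dz":-15,"wx":0,"wy":0,"wz":0}]' 4 30
cat >> h.py <<'E'
def lplace(L,yaw,dx,h,flip=1,tz=.004):
    xl=az(yaw)*np.cos(np.radians(25))+Z*np.sin(np.radians(25)); zl=-az(yaw)*np.sin(np.radians(25))+Z*np.cos(np.radians(25))
    return np.array(L)+xl*dx+zl*tz+Z*h, frame(-zl,flip*az(yaw+90))
E
python3 - <<'E'
from h import *
p,r=lplace([.572,-.3405,.06],3,.004,.10); print(p,r.as_euler('xyz')); to(p,r)
E
```

```text
t: 31.5
eef_pos: [0.4165, -0.1486, 0.005]
ee_rot: [-3.14, -0.001, -1.417]
force: [0.9, -0.2, -0.5]
width: 0.0872
gripper_force: 0.0
t: 32.75
eef_pos: [0.4168, -0.1486, 0.1567]
ee_rot: [-3.138, -0.001, -1.417]
force: [0.3, -0.5, -0.7]
width: 0.0595
gripper_force: 30.0
[ 0.5739 -0.3404  0.1653] [ 3.1416  0.4363 -3.0892]
d [ 21.36 -12.6   -0.8 ] w [ 20.7 -18.8  94.2]
```

```bash
python3 -m crank '[{"dx":1,"dy":-1,"dz":-3,"wx":2,"wy":-2,"wz":9},{"dx":3,"dy":-2.5,"dz":-4,"wx":4.2,"wy":-3.8,"wz":19},{"dx":6,"dy":-4,"dz":-4,"wx":6.3,"wy":-5.7,"wz":28.5},{"dx":9,"dy":-5.5,"dz":-4,"wx":8.4,"wy":-7.6,"wz":38},{"dx":12,"dy":-7,"dz":-4,"wx":10.5,"wy":-9.5,"wz":47.5},{"dx":15,"dy":-8.8,"dz":-4,"wx":12.6,"wy":-11.4,"wz":57},{"dx":18,"dy":-10.5,"dz":-4,"wx":14.7,"wy":-13.3,"wz":66.5},{"dx":20,"dy":-12,"dz":-4,"wx":16.8,"wy":-15.2,"wz":76},{"dx":21.4,"dy":-12.6,"dz":-3,"wx":19,"wy":-17,"wz":85.5},{"dx":21.4,"dy":-12.6,"dz":-1,"wx":20.7,"wy":-18.8,"wz":94.2}]'
python3 - <<'E'
from h import *
s=arm.get_state();print(s['q'])
for c in('scene','top'): arm.grab_frame(c);print(c); marks(c,'plaque0 ledge0',3)
p,r=lplace([.572,-.3405,.06],3,.004,.02); to(p,r)
p,r=lplace([.572,-.3405,.06],3,.004,.001); to(p,r)
E
```

```text
t: 34.0
eef_pos: [0.5738, -0.342, 0.1645]
ee_rot: [3.14, 0.436, -3.097]
force: [-0.0, -0.4, -2.1]
width: 0.0595
gripper_force: 30.0
[-0.3534  0.2266 -0.3001 -0.2736 -0.6577 -0.988 ]
scene
plaque0 [([0.375, 0.341, 0.0], 0.96), ([0.573, -0.344, 0.161], 0.73), ([0.671, 0.044, 0.04], 0.45)]
ledge0 [([0.572, -0.34, 0.06], 0.92), ([0.57, -0.239, 0.059], 0.71)]
top
plaque0 [([0.574, -0.34, 0.157], 0.64), ([0.371, 0.336, 0.004], 0.63)]
ledge0 [([0.603, 0.358, 0.085], 0.16)]
d [3.4  0.08 7.3 ] w [-0.  -0.1  0.1]
d [4.2  0.08 9.03] w [-0.  -0.1  0.1]
```

```bash
python3 -m crank '[{"dx":1.4,"dy":0.1,"dz":3,"wx":0,"wy":0,"wz":0},{"dx":2.4,"dy":0.1,"dz":5.2,"wx":0,"wy":0,"wz":0},{"dx":3.1,"dy":0.1,"dz":6.7,"wx":0,"wy":0,"wz":0},{"dx":3.5,"dy":0.1,"dz":7.6,"wx":0,"wy":0,"wz":0},{"dx":3.8,"dy":0.1,"dz":8.2,"wx":0,"wy":0,"wz":0},{"dx":4,"dy":0.1,"dz":8.6,"wx":0,"wy":0,"wz":0},{"dx":4.1,"dy":0.1,"dz":8.8,"wx":0,"wy":0,"wz":0},{"dx":4.2,"dy":0.1,"dz":9,"wx":0,"wy":0,"wz":0},{"dx":4.2,"dy":0.1,"dz":9,"wx":0,"wy":0,"wz":0},{"dx":4.2,"dy":0.1,"dz":9,"wx":0,"wy":0,"wz":0}]'

```

```text
t: 35.55
eef_pos: [0.5734, -0.3399, 0.0672]
ee_rot: [-3.141, 0.436, -3.09]
force: [-4.7, 2.1, 8.8]
width: 0.0599
gripper_force: 30.0
```

```bash
python3 -m crank '[{"dx":0,"dy":0,"dz":-0.1,"wx":0,"wy":0,"wz":0},{"dx":0,"dy":0,"dz":-0.1,"wx":0,"wy":0,"wz":0},{"dx":0,"dy":0,"dz":-0.1,"wx":0,"wy":0,"wz":0},{"dx":0,"dy":0,"dz":-0.1,"wx":0,"wy":0,"wz":0},{"dx":0,"dy":0,"dz":-1,"wx":0,"wy":0,"wz":0},{"dx":0,"dy":0,"dz":-3,"wx":0,"wy":0,"wz":0},{"dx":0,"dy":0,"dz":-5.5,"wx":0,"wy":0,"wz":0},{"dx":0,"dy":0,"dz":-8,"wx":0,"wy":0,"wz":0},{"dx":0,"dy":0,"dz":-11,"wx":0,"wy":0,"wz":0},{"dx":0,"dy":0,"dz":-14,"wx":0,"wy":0,"wz":0}]' 7.4
python3 - <<'E'
from h import *
arm.grab_frame('wrist'); marks('wrist','plaque0 bottle0 bottle0_tip ledge0')
for c in('scene','top'): arm.grab_frame(c);print(c); marks(c,'plaque0 bottle0',3)
p,r,t=bpick([.365,-.320],111,-1,al=20,gx=-.033,z=.026)
print(p,r.as_euler('xyz')); to(p+Z*.12,r)
E
```

```text
t: 36.8
eef_pos: [0.5133, -0.3431, 0.195]
ee_rot: [-3.141, 0.435, -3.09]
force: [0.4, -0.5, -0.7]
width: 0.0742
gripper_force: 0.0
plaque0 [([0.574, -0.341, 0.061], 0.67)]
bottle0 [([0.568, -0.239, 0.06], 0.23)]
bottle0_tip []
ledge0 [([0.565, -0.238, 0.056], 0.77)]
scene
plaque0 [([0.573, -0.341, 0.061], 0.72), ([0.374, 0.339, -0.0], 0.6), ([0.595, 0.285, 0.084], 0.47)]
bottle0 [([0.6, 0.363, 0.079], 0.77), ([0.598, 0.283, 0.083], 0.73), ([0.367, -0.321, 0.002], 0.5)]
top
plaque0 [([0.573, -0.34, 0.065], 0.73), ([0.372, 0.336, 0.005], 0.67), ([0.731, 0.154, 0.004], 0.18)]
bottle0 [([0.594, 0.349, 0.032], 0.73), ([0.6, 0.361, 0.086], 0.63), ([0.597, 0.285, 0.082], 0.53)]
[ 0.3745 -0.3448  0.0083] [ 3.1416 -0.3491  1.9373]
d [15.33  0.51 -0.11] w [ 3.1 38.6 73.5]
```

```bash
python3 -m crank '[{"dx":1.5,"dy":0,"dz":-1,"wx":0.3,"wy":4,"wz":8},{"dx":3,"dy":0.1,"dz":-2,"wx":0.7,"wy":8.6,"wz":16.3},{"dx":5,"dy":0.2,"dz":-2,"wx":1,"wy":12.9,"wz":24.5},{"dx":7,"dy":0.3,"dz":-2,"wx":1.4,"wy":17.2,"wz":32.7},{"dx":9,"dy":0.4,"dz":-2,"wx":1.7,"wy":21.4,"wz":40.8},{"dx":11,"dy":0.5,"dz":-1,"wx":2.1,"wy":25.7,"wz":49},{"dx":13,"dy":0.5,"dz":0,"wx":2.4,"wy":30,"wz":57.2},{"dx":15,"dy":0.5,"dz":0,"wx":2.8,"wy":34.3,"wz":65.3},{"dx":15.3,"dy":0.5,"dz":0,"wx":3.1,"wy":38.6,"wz":73.5},{"dx":15.3,"dy":0.5,"dz":0,"wx":3.1,"wy":38.6,"wz":73.5}]' 8
python3 - <<'E'
from h import *
s=arm.get_state();print(s['q'])
arm.grab_frame('wrist'); marks('wrist','bottle0 bottle0_tip'); rect('wrist','bottle0',.03)
p,r,t=bpick([.3655,-.320],111,-1,al=20,gx=-.033,z=.026)
to(p+Z*.03,r);to(p,r)
E
```

```text
t: 38.6
eef_pos: [0.3754, -0.3456, 0.1265]
ee_rot: [3.142, -0.351, 1.937]
force: [-0.5, -0.3, -0.1]
width: 0.0801
gripper_force: 0.0
[-0.5342  0.3838 -0.1575 -0.2225 -1.3147 -2.154 ]
bottle0 [([0.366, -0.324, 0.001], 0.88), ([0.345, -0.272, 0.016], 0.32)]
bottle0_tip [([0.348, -0.268, 0.014], 0.63)]
bottle0 rect [ 367.2 -319.8] [ 41.7 111.9] ang -68.9 0.83
d [-3.04 -0.07  8.46] w [0.1 0.1 0.2]
d [-4.07 -0.08 11.28] w [0.1 0.1 0.2]
```

```bash
python3 -m crank '[{"dx":-1.6,"dy":0,"dz":4.5,"wx":0,"wy":0,"wz":0},{"dx":-2.7,"dy":0,"dz":7.5,"wx":0,"wy":0,"wz":0},{"dx":-3.3,"dy":0,"dz":9.2,"wx":0,"wy":0,"wz":0},{"dx":-3.7,"dy":0,"dz":10.2,"wx":0,"wy":0,"wz":0},{"dx":-3.9,"dy":0,"dz":10.8,"wx":0,"wy":0,"wz":0},{"dx":-4.1,"dy":0,"dz":11.3,"wx":0,"wy":0,"wz":0},{"dx":-4.1,"dy":0,"dz":11.3,"wx":0,"wy":0,"wz":0},{"dx":-4.1,"dy":0,"dz":11.3,"wx":0,"wy":0,"wz":0},{"dx":-4.1,"dy":0,"dz":11.3,"wx":0,"wy":0,"wz":0},{"dx":-4.1,"dy":0,"dz":11.3,"wx":0,"wy":0,"wz":0}]'
python3 -m crank '[{"dx":0,"dy":0,"dz":0,"wx":0,"wy":0,"wz":0},{"dx":0,"dy":0,"dz":0,"wx":0,"wy":0,"wz":0},{"dx":0,"dy":0,"dz":0,"wx":0,"wy":0,"wz":0},{"dx":0,"dy":0,"dz":0,"wx":0,"wy":0,"wz":0},{"dx":0,"dy":0,"dz":0,"wx":0,"wy":0,"wz":0},{"dx":0,"dy":0,"dz":-2,"wx":0,"wy":0,"wz":0},{"dx":0,"dy":0,"dz":-6,"wx":0,"wy":0,"wz":0},{"dx":0,"dy":0,"dz":-11,"wx":0,"wy":0,"wz":0},{"dx":0,"dy":0,"dz":-15,"wx":0,"wy":0,"wz":0},{"dx":0,"dy":0,"dz":-18,"wx":0,"wy":0,"wz":0}]' 2 35
python3 - <<'E'
from h import *
print(arm.get_state()['q'])
_,r1,_=bpick([0,0],111+72,-1,al=20); p1=[.46,-.12,.26]
_,r2,_=bpick([0,0],255,-1,al=20); p2=[.45,.03,.28]
to(p1,r1); to(p2,r2,(p1,r1))
E
```

```text
t: 40.05
eef_pos: [0.3757, -0.345, 0.0081]
ee_rot: [3.14, -0.348, 1.939]
force: [-0.9, -0.2, -0.2]
width: 0.0802
gripper_force: 0.0
t: 41.3
eef_pos: [0.3977, -0.4031, 0.1789]
ee_rot: [3.139, -0.347, 1.939]
force: [0.4, 0.2, -1.4]
width: 0.0395
gripper_force: 35.0
[-0.5906  0.4214  0.0269 -0.1999 -1.4647 -2.1334]
d [25.49 15.99  0.64] w [ 24.7   0.2 -67.6]
d [ 0.88 15.03 -1.81] w [ 24.6   0.  -67.7]
```

```bash
python3 -m crank '[{"dx":3,"dy":1.5,"dz":-4,"wx":2.7,"wy":0,"wz":-7.5},{"dx":6,"dy":3.5,"dz":-5,"wx":5.5,"wy":0,"wz":-15},{"dx":9,"dy":5.5,"dz":-5,"wx":8.2,"wy":0,"wz":-22.5},{"dx":12,"dy":7.5,"dz":-5,"wx":11,"wy":0,"wz":-30},{"dx":15,"dy":9.5,"dz":-4,"wx":13.7,"wy":0,"wz":-37.5},{"dx":18,"dy":11.5,"dz":-3,"wx":16.5,"wy":0,"wz":-45},{"dx":21,"dy":13.5,"dz":-2,"wx":19.2,"wy":0,"wz":-52.5},{"dx":24,"dy":15,"dz":-1,"wx":22,"wy":0,"wz":-60},{"dx":25.5,"dy":16,"dz":0.6,"wx":24.7,"wy":0,"wz":-67.6},{"dx":25.5,"dy":16,"dz":0.6,"wx":24.7,"wy":0,"wz":-67.6}]'
python3 -m crank '[{"dx":0,"dy":1.5,"dz":0,"wx":2.7,"wy":0,"wz":-7.5},{"dx":0.1,"dy":3.3,"dz":-0.2,"wx":5.5,"wy":0,"wz":-15},{"dx":0.2,"dy":5,"dz":-0.4,"wx":8.2,"wy":0,"wz":-22.5},{"dx":0.3,"dy":7,"dz":-0.6,"wx":11,"wy":0,"wz":-30},{"dx":0.4,"dy":9,"dz":-0.8,"wx":13.7,"wy":0,"wz":-37.5},{"dx":0.5,"dy":11,"dz":-1,"wx":16.5,"wy":0,"wz":-45},{"dx":0.6,"dy":13,"dz":-1.3,"wx":19.2,"wy":0,"wz":-52.5},{"dx":0.7,"dy":14,"dz":-1.5,"wx":22,"wy":0,"wz":-60},{"dx":0.9,"dy":15,"dz":-1.8,"wx":24.7,"wy":0,"wz":-67.6},{"dx":0.9,"dy":15,"dz":-1.8,"wx":24.7,"wy":0,"wz":-67.6}]'
python3 - <<'E'
from h import *
print(arm.get_state()['q'])
k=dict(al=20,gx=-.033,hz=.010)
p,r,t=bplace([.589,.189],.12,75,-1,**k); print(p)
p2=np.array([.47,.03,.30]); to(p2,r); to(p,r,(p2,r))
E
```

```text
t: 42.55
eef_pos: [0.4595, -0.1175, 0.2582]
ee_rot: [-3.141, -0.349, -3.085]
force: [-0.6, -0.0, -0.5]
width: 0.0397
gripper_force: 35.0
t: 43.8
eef_pos: [0.4494, 0.0303, 0.2791]
ee_rot: [-3.138, -0.35, -1.834]
force: [-0.7, -0.1, -0.4]
width: 0.0395
gripper_force: 35.0
[ 0.6927  0.059  -0.3878  0.2044 -1.4152 -1.0172]
[0.591  0.1964 0.2036]
d [ 0.25 -2.01 -2.13] w [ -0.2 -90.1   0. ]
d [ 2.49 -7.38 21.34] w [0. 0. 0.]
```

```bash
python3 -m crank '[{"dx":0,"dy":-0.2,"dz":-2,"wx":0,"wy":-9,"wz":0},{"dx":0,"dy":-0.4,"dz":-3,"wx":0,"wy":-18,"wz":0},{"dx":0,"dy":-0.6,"dz":-3,"wx":0,"wy":-27,"wz":0},{"dx":0,"dy":-0.8,"dz":-3,"wx":0,"wy":-37,"wz":0},{"dx":0,"dy":-1,"dz":-3,"wx":0,"wy":-47,"wz":0},{"dx":0,"dy":-1.2,"dz":-3,"wx":0,"wy":-57,"wz":0},{"dx":0,"dy":-1.5,"dz":-3,"wx":0,"wy":-67,"wz":0},{"dx":0,"dy":-2,"dz":-2.5,"wx":0,"wy":-77,"wz":0},{"dx":0.2,"dy":-2,"dz":-2.1,"wx":0,"wy":-86,"wz":0},{"dx":0.2,"dy":-2,"dz":-2.1,"wx":0,"wy":-90,"wz":0}]'
python3 -m crank '[{"dx":0.2,"dy":-1,"dz":2.7,"wx":0,"wy":0,"wz":0},{"dx":0.5,"dy":-2,"dz":5.4,"wx":0,"wy":0,"wz":0},{"dx":0.8,"dy":-2.8,"dz":8,"wx":0,"wy":0,"wz":0},{"dx":1.1,"dy":-3.7,"dz":11,"wx":0,"wy":0,"wz":0},{"dx":1.4,"dy":-4.6,"dz":14,"wx":0,"wy":0,"wz":0},{"dx":1.7,"dy":-5.5,"dz":16.5,"wx":0,"wy":0,"wz":0},{"dx":2,"dy":-6.4,"dz":19,"wx":0,"wy":0,"wz":0},{"dx":2.3,"dy":-7.2,"dz":21,"wx":0,"wy":0,"wz":0},{"dx":2.5,"dy":-7.4,"dz":21.3,"wx":0,"wy":0,"wz":0},{"dx":2.5,"dy":-7.4,"dz":21.3,"wx":0,"wy":0,"wz":0}]'
python3 - <<'E'
from h import *
s=arm.get_state();print(s['q'],s['width'])
for c in('scene','top'): arm.grab_frame(c);print(c); marks(c,'bottle0_tip bottle0 socket0',4)
k=dict(al=20,gx=-.033,hz=.010)
p,r,t=bplace([.589,.189],.12,75,-1,**k); to(p,r); 
p2,r,t=bplace([.589,.189],.027,75,-1,**k); to(p2,r)
E
```

```text
t: 45.05
eef_pos: [0.4708, 0.0274, 0.2977]
ee_rot: [3.132, 1.225, -1.849]
force: [0.6, -0.5, -1.3]
width: 0.0399
gripper_force: 35.0
t: 46.3
eef_pos: [0.5916, 0.1958, 0.2022]
ee_rot: [-3.137, 1.22, -1.828]
force: [-0.1, -0.0, -0.7]
width: 0.04
gripper_force: 35.0
[-0.1928  0.4164 -0.1904 -1.3147 -1.3182  0.5636] 0.04001920835662199
scene
bottle0_tip [([0.587, 0.188, 0.117], 0.5), ([0.376, 0.34, -0.0], 0.21)]
bottle0 [([0.592, 0.204, 0.176], 0.82), ([0.601, 0.365, 0.079], 0.8), ([0.597, 0.282, 0.083], 0.61), ([0.715, -0.291, 0.196], 0.58)]
socket0 [([0.592, 0.267, 0.031], 0.95), ([0.594, 0.349, 0.026], 0.94), ([0.587, 0.19, 0.029], 0.93)]
top
bottle0_tip []
bottle0 [([0.604, 0.358, 0.087], 0.72), ([0.595, 0.206, 0.177], 0.66), ([0.596, 0.285, 0.084], 0.59)]
socket0 [([0.592, 0.262, 0.026], 0.89), ([0.59, 0.353, 0.03], 0.88), ([0.591, 0.186, 0.029], 0.75)]
d [-0.09  0.08  0.02] w [-0.1 -0.1  0.1]
d [8.65 0.11 3.22] w [-0.1 -0.1  0.1]
```

Aligned. Lower, release, retreat, check.

```bash
python3 -m crank '[{"dx":2.5,"dy":0.1,"dz":0.9,"wx":0,"wy":0,"wz":0},{"dx":4.5,"dy":0.1,"dz":1.65,"wx":0,"wy":0,"wz":0},{"dx":6,"dy":0.1,"dz":2.2,"wx":0,"wy":0,"wz":0},{"dx":7,"dy":0.1,"dz":2.6,"wx":0,"wy":0,"wz":0},{"dx":7.7,"dy":0.1,"dz":2.85,"wx":0,"wy":0,"wz":0},{"dx":8.1,"dy":0.1,"dz":3,"wx":0,"wy":0,"wz":0},{"dx":8.4,"dy":0.1,"dz":3.1,"wx":0,"wy":0,"wz":0},{"dx":8.6,"dy":0.1,"dz":3.2,"wx":0,"wy":0,"wz":0},{"dx":8.65,"dy":0.1,"dz":3.22,"wx":0,"wy":0,"wz":0},{"dx":8.65,"dy":0.1,"dz":3.22,"wx":0,"wy":0,"wz":0}]'
python3 -m crank '[{"dx":0,"dy":0,"dz":0,"wx":0,"wy":0,"wz":0},{"dx":0,"dy":0,"dz":0,"wx":0,"wy":0,"wz":0},{"dx":0,"dy":0,"dz":0,"wx":0,"wy":0,"wz":0},{"dx":0,"dy":0,"dz":0,"wx":0,"wy":0,"wz":0},{"dx":0,"dy":0,"dz":-1,"wx":0,"wy":0,"wz":0},{"dx":0,"dy":0,"dz":-3,"wx":0,"wy":0,"wz":0},{"dx":0,"dy":0,"dz":-6,"wx":0,"wy":0,"wz":0},{"dx":-1,"dy":0,"dz":-9,"wx":0,"wy":0,"wz":0},{"dx":-4,"dy":0,"dz":-12,"wx":0,"wy":0,"wz":0},{"dx":-8,"dy":0,"dz":-16,"wx":0,"wy":0,"wz":0}]' 8
python3 - <<'E'
from h import *
for c in('scene','top'): arm.grab_frame(c);print(c); marks(c,'bottle0 plaque1 brush',4)
to([.543,.036,.16],down(np.radians(-97)))
to([.543,.036,.16],down(np.radians(173)))
E
```

```text
t: 47.95
eef_pos: [0.5913, 0.1966, 0.1104]
ee_rot: [-3.133, 1.22, -1.825]
force: [0.3, -0.7, -0.6]
width: 0.0397
gripper_force: 35.0
t: 49.2
eef_pos: [0.5579, 0.0764, 0.2409]
ee_rot: [3.141, 1.219, -1.834]
force: [1.1, 0.2, -0.2]
width: 0.0796
gripper_force: 0.0
scene
bottle0 [([0.604, 0.362, 0.081], 0.64), ([0.597, 0.282, 0.082], 0.62), ([0.594, 0.205, 0.084], 0.47)]
plaque1 [([0.373, 0.337, 0.003], 0.93), ([0.575, -0.338, 0.061], 0.72), ([0.587, 0.186, 0.029], 0.59)]
brush [([0.54, 0.034, 0.001], 0.45), ([0.433, -0.503, -0.0], 0.35)]
top
bottle0 [([0.599, 0.285, 0.083], 0.73), ([0.602, 0.36, 0.084], 0.69), ([0.592, 0.203, 0.084], 0.56)]
plaque1 [([0.373, 0.337, 0.004], 0.96)]
brush [([0.546, 0.036, -0.001], 0.57)]
d [ 8.99  0.39 -1.48] w [-4.9 69.8 -7. ]
d [ 8.99  0.39 -1.48] w [49.5 57.  70.9]
```

```bash
python3 -m crank '[{"dx":1,"dy":0,"dz":-1,"wx":-0.6,"wy":8.7,"wz":-0.9},{"dx":2,"dy":0.1,"dz":-2,"wx":-1.2,"wy":17.4,"wz":-1.8},{"dx":3,"dy":0.1,"dz":-3,"wx":-1.8,"wy":26,"wz":-2.6},{"dx":4,"dy":0.2,"dz":-3,"wx":-2.4,"wy":35,"wz":-3.5},{"dx":5,"dy":0.2,"dz":-3,"wx":-3,"wy":43.6,"wz":-4.4},{"dx":6.5,"dy":0.3,"dz":-2.5,"wx":-3.7,"wy":52.3,"wz":-5.2},{"dx":8,"dy":0.4,"dz":-2,"wx":-4.3,"wy":61,"wz":-6.1},{"dx":9,"dy":0.4,"dz":-1.5,"wx":-4.9,"wy":69.8,"wz":-7},{"dx":9,"dy":0.4,"dz":-1.5,"wx":-4.9,"wy":69.8,"wz":-7},{"dx":9,"dy":0.4,"dz":-1.5,"wx":-4.9,"wy":69.8,"wz":-7}]' 6
python3 - <<'E'
from h import *
arm.grab_frame('wrist'); marks('wrist','brush rest'); rect('wrist','brush',.009)
to([.542,.036,.003],down(np.radians(-97)))
E
```

```text
t: 50.85
eef_pos: [0.543, 0.0362, 0.16]
ee_rot: [-3.141, -0.0, -1.692]
force: [0.6, -0.0, 0.2]
width: 0.0602
gripper_force: 0.0
brush [([0.544, 0.035, -0.001], 0.93)]
rest [([0.669, 0.05, 0.038], 0.6)]
brush rect [543.4  35.2] [ 24.7 161.3] ang 83.6 0.75
d [-0.09  0.23 15.83] w [-0.2  0.  -0.1]
```

```bash
python3 -m crank '[{"dx":0,"dy":0.1,"dz":5,"wx":0,"wy":0,"wz":0},{"dx":0,"dy":0.1,"dz":9,"wx":0,"wy":0,"wz":0},{"dx":0,"dy":0.1,"dz":12,"wx":0,"wy":0,"wz":0},{"dx":0,"dy":0.1,"dz":13.5,"wx":0,"wy":0,"wz":0},{"dx":0,"dy":0.1,"dz":14.5,"wx":0,"wy":0,"wz":0},{"dx":0,"dy":0.1,"dz":15.2,"wx":0,"wy":0,"wz":0},{"dx":0,"dy":0.1,"dz":15.7,"wx":0,"wy":0,"wz":0},{"dx":0,"dy":0.1,"dz":15.7,"wx":0,"wy":0,"wz":0},{"dx":0,"dy":0.1,"dz":15.7,"wx":0,"wy":0,"wz":0},{"dx":0,"dy":0.1,"dz":15.7,"wx":0,"wy":0,"wz":0}]'
python3 -m crank '[{"dx":0,"dy":0,"dz":0,"wx":0,"wy":0,"wz":0},{"dx":0,"dy":0,"dz":0,"wx":0,"wy":0,"wz":0},{"dx":0,"dy":0,"dz":0,"wx":0,"wy":0,"wz":0},{"dx":0,"dy":0,"dz":0,"wx":0,"wy":0,"wz":0},{"dx":0,"dy":0,"dz":0,"wx":0,"wy":0,"wz":0},{"dx":0,"dy":0,"dz":-2,"wx":0,"wy":0,"wz":0},{"dx":0,"dy":0,"dz":-5,"wx":0,"wy":0,"wz":0},{"dx":0,"dy":0,"dz":-8,"wx":0,"wy":0,"wz":0},{"dx":0,"dy":0,"dz":-10,"wx":0,"wy":0,"wz":0},{"dx":0,"dy":0,"dz":-10,"wx":0,"wy":0,"wz":0}]' 0 25
python3 - <<'E'
from h import *
to([.6685,.049,.11],down(np.radians(-173.8)))
E
```

```text
t: 52.3
eef_pos: [0.5431, 0.0358, 0.0043]
ee_rot: [-3.139, -0.0, -1.693]
force: [-0.3, 0.0, 0.9]
width: 0.0599
gripper_force: 0.0
t: 53.55
eef_pos: [0.5436, 0.0361, 0.1055]
ee_rot: [-3.136, 0.001, -1.693]
force: [0.2, -0.3, -0.0]
width: 0.016
gripper_force: 24.9
d [ -2.8  -12.24  -0.39] w [-0.2  0.2 76.8]
```

```bash
python3 -m crank '[{"dx":0,"dy":-0.5,"dz":-0.5,"wx":0,"wy":0,"wz":9.5},{"dx":-0.3,"dy":-2,"dz":-0.5,"wx":0,"wy":0,"wz":19},{"dx":-0.7,"dy":-3.5,"dz":-0.5,"wx":0,"wy":0,"wz":28.5},{"dx":-1.1,"dy":-5,"dz":-0.5,"wx":0,"wy":0,"wz":38},{"dx":-1.5,"dy":-6.5,"dz":-0.5,"wx":0,"wy":0,"wz":48},{"dx":-1.9,"dy":-8,"dz":-0.5,"wx":0,"wy":0,"wz":58},{"dx":-2.3,"dy":-10,"dz":-0.5,"wx":0,"wy":0,"wz":67},{"dx":-2.8,"dy":-12.2,"dz":-0.5,"wx":0,"wy":0,"wz":76.8},{"dx":-2.8,"dy":-12.2,"dz":-0.5,"wx":0,"wy":0,"wz":76.8},{"dx":-2.8,"dy":-12.2,"dz":-0.5,"wx":0,"wy":0,"wz":76.8}]'
python3 - <<'E'
from h import *
s=arm.get_state();print(s['q'])
for c in('scene','top'):
    im=arm.grab_frame(c); cv2.imwrite(f'pics/b_{c}.png',im[:,:,::-1]); print(c); marks(c,'brush rest',2); rect(c,'brush',.07+.04)
w=save('wrist','b_w.png'); rect('wrist','rest',.05)
to([.6685,.049,.044],down(np.radians(-173.8)))
a=cv2.imread('pics/b_scene.png')[195:315,215:375]; cv2.imwrite('pics/c6.png',np.hstack([cv2.resize(a,(400,300),interpolation=2),cv2.resize(cv2.imread('pics/b_w.png'),(400,300))]))
E
```

```text
t: 54.8
eef_pos: [0.6662, 0.0484, 0.1078]
ee_rot: [-3.14, -0.0, -3.032]
force: [0.1, -0.1, 0.1]
width: 0.0151
gripper_force: 24.9
[ 0.3647  0.4371 -0.1537  0.0017 -0.9805 -1.8266]
scene
brush [([0.663, 0.047, 0.108], 0.7)]
rest [([0.669, 0.044, 0.041], 0.94)]
brush rect [700.7  53.8] [22.3 92.8] ang 7.8 0.46
top
brush [([0.668, 0.051, 0.104], 0.63), ([0.426, -0.51, -0.001], 0.27)]
rest [([0.673, 0.048, 0.044], 0.47), ([0.805, 0.012, 0.004], 0.28)]
brush rect [619.1  45. ] [15.8 61.8] ang 7.9 0.66
rest rect [656.8  48.3] [61.8 63.2] ang -83.8 0.59
d [-0.12  0.02  6.54] w [-0.1  0.1  0. ]
```

View pics/c6.png

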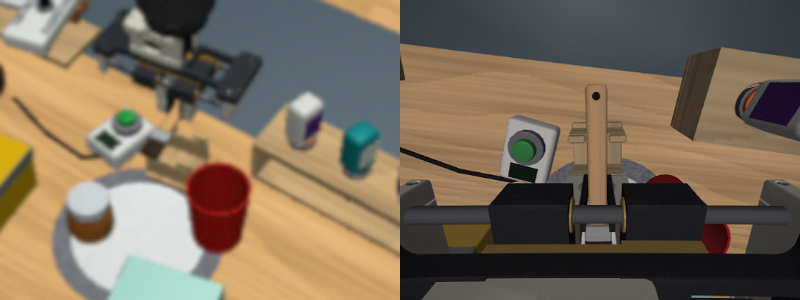

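```bash
python3 -m crank '[{"dx":-0.1,"dy":0,"dz":2,"wx":0,"wy":0,"wz":0},{"dx":-0.2,"dy":0,"dz":3.5,"wx":0,"wy":0,"wz":0},{"dx":-0.2,"dy":0,"dz":4.5,"wx":0,"wy":0,"wz":0},{"dx":-0.2,"dy":0,"dz":5.2,"wx":0,"wy":0,"wz":0},{"dx":-0.2,"dy":0,"dz":5.7,"wx":0,"wy":0,"wz":0},{"dx":-0.2,"dy":0,"dz":6,"wx":0,"wy":0,"wz":0},{"dx":-0.2,"dy":0,"dz":6.2,"wx":0,"wy":0,"wz":0},{"dx":-0.2,"dy":0,"dz":6.3,"wx":0,"wy":0,"wz":0},{"dx":-0.2,"dy":0,"dz":6.3,"wx":0,"wy":0,"wz":0},{"dx":-0.2,"dy":0,"dz":6.3,"wx":0,"wy":0,"wz":0}]'
python3 -m crank '[{"dx":0,"dy":0,"dz":0,"wx":0,"wy":0,"wz":0},{"dx":0,"dy":0,"dz":0,"wx":0,"wy":0,"wz":0},{"dx":0,"dy":0,"dz":0,"wx":0,"wy":0,"wz":0},{"dx":0,"dy":0,"dz":0,"wx":0,"wy":0,"wz":0},{"dx":0,"dy":0,"dz":0,"wx":0,"wy":0,"wz":0},{"dx":0,"dy":0,"dz":-0.7,"wx":0,"wy":0,"wz":0},{"dx":0,"dy":0,"dz":-2,"wx":0,"wy":0,"wz":0},{"dx":0,"dy":0,"dz":-5,"wx":0,"wy":0,"wz":0},{"dx":0,"dy":0,"dz":-9,"wx":0,"wy":0,"wz":0},{"dx":0,"dy":0,"dz":-14,"wx":0,"wy":0,"wz":0}]' 3.4
python3 - <<'E'
from h import *
for c in('scene','top'):
    im=arm.grab_frame(c); print(c); marks(c,'brush rest plaque1',2)
arm.grab_frame('wrist');rect('wrist','brush',.049);marks('wrist','brush rest')
to([.373,.337,.16],down(np.radians(-64.5)))
to([.373,.337,.16],down(np.radians(115.5)))
E
```

```text
t: 56.55
eef_pos: [0.6694, 0.0488, 0.0464]
ee_rot: [-3.14, 0.002, -3.033]
force: [-0.5, 0.1, -1.2]
width: 0.0156
gripper_force: 24.9
t: 57.8
eef_pos: [0.6685, 0.0488, 0.1879]
ee_rot: [-3.14, 0.001, -3.033]
force: [1.6, 0.1, 0.3]
width: 0.0341
gripper_force: 0.0
scene
brush [([0.667, 0.046, 0.043], 0.53), ([0.671, -0.034, 0.05], 0.49)]
rest [([0.672, 0.049, 0.037], 0.58), ([0.566, -0.24, 0.06], 0.39)]
plaque1 [([0.576, -0.338, 0.061], 0.67), ([0.376, 0.339, 0.003], 0.62)]
top
brush [([0.672, 0.05, 0.039], 0.7)]
rest [([0.672, 0.049, 0.04], 0.65), ([0.594, 0.267, 0.029], 0.28)]
plaque1 [([0.373, 0.333, 0.003], 0.74), ([0.572, -0.34, 0.064], 0.69)]
brush rect [669.   50.8] [ 24.6 161.1] ang 5.6 0.61
brush [([0.668, 0.048, 0.042], 0.74)]
rest [([0.668, 0.051, 0.038], 0.93)]
d [26.29 31.84  2.47] w [  -0.1   -0.1 -109.3]
d [26.29 31.84  2.47] w [-0.1  0.1 70.7]
```

```bash
python3 -m crank '[{"dx":3,"dy":1,"dz":-3,"wx":0,"wy":0,"wz":-10},{"dx":7,"dy":3,"dz":-4,"wx":0,"wy":0,"wz":-20},{"dx":11,"dy":6,"dz":-4,"wx":0,"wy":0,"wz":-30},{"dx":15,"dy":9,"dz":-4,"wx":0,"wy":0,"wz":-40},{"dx":18,"dy":13,"dz":-4,"wx":0,"wy":0,"wz":-50},{"dx":21,"dy":17,"dz":-4,"wx":0,"wy":0,"wz":-60},{"dx":23,"dy":21,"dz":-3,"wx":0,"wy":0,"wz":-70},{"dx":25,"dy":25,"dz":-2,"wx":0,"wy":0,"wz":-80},{"dx":26.3,"dy":29,"dz":0,"wx":0,"wy":0,"wz":-90},{"dx":26.3,"dy":31.8,"dz":2,"wx":0,"wy":0,"wz":-100}]' 8.7
python3 - <<'E'
from h import *
print(arm.get_state()['q'])
arm.grab_frame('wrist');rect('wrist','plaque1',.014);marks('wrist','plaque1')
to([.373,.337,.004],down(np.radians(-64.5)))
E
```

```text
t: 59.65
eef_pos: [0.3722, 0.3383, 0.165]
ee_rot: [-3.139, -0.001, -1.281]
force: [0.2, 0.1, 0.1]
width: 0.0872
gripper_force: 0.0
[ 1.1309  0.1258 -0.4515  0.0029 -0.9925 -0.8422]
plaque1 rect [370.9 335.8] [ 59.4 109.2] ang -64.8 0.63
plaque1 [([0.373, 0.34, 0.0], 0.56)]
d [-0.05 -0.05 16.  ] w [ 0.  -0.2 -9.2]
```

```bash
python3 -m crank '[{"dx":0,"dy":0,"dz":5,"wx":0,"wy":0,"wz":-9.2},{"dx":0,"dy":0,"dz":9,"wx":0,"wy":0,"wz":-9.2},{"dx":0,"dy":0,"dz":12,"wx":0,"wy":0,"wz":-9.2},{"dx":0,"dy":0,"dz":14,"wx":0,"wy":0,"wz":-9.2},{"dx":0,"dy":0,"dz":15.2,"wx":0,"wy":0,"wz":-9.2},{"dx":0,"dy":0,"dz":15.7,"wx":0,"wy":0,"wz":-9.2},{"dx":0,"dy":0,"dz":16,"wx":0,"wy":0,"wz":-9.2},{"dx":0,"dy":0,"dz":16,"wx":0,"wy":0,"wz":-9.2},{"dx":0,"dy":0,"dz":16,"wx":0,"wy":0,"wz":-9.2},{"dx":0,"dy":0,"dz":16,"wx":0,"wy":0,"wz":-9.2}]'
python3 -m crank '[{"dx":0,"dy":0,"dz":0,"wx":0,"wy":0,"wz":0},{"dx":0,"dy":0,"dz":0,"wx":0,"wy":0,"wz":0},{"dx":0,"dy":0,"dz":0,"wx":0,"wy":0,"wz":0},{"dx":0,"dy":0,"dz":0,"wx":0,"wy":0,"wz":0},{"dx":0,"dy":0,"dz":0,"wx":0,"wy":0,"wz":0},{"dx":0,"dy":0,"dz":-2,"wx":0,"wy":0,"wz":0},{"dx":0,"dy":0,"dz":-5,"wx":0,"wy":0,"wz":0},{"dx":0,"dy":0,"dz":-9,"wx":0,"wy":0,"wz":0},{"dx":0,"dy":0,"dz":-13,"wx":0,"wy":0,"wz":0},{"dx":0,"dy":0,"dz":-16,"wx":0,"wy":0,"wz":0}]' 4 30
python3 - <<'E'
from h import *
p1=[.43,.04,.20]; r1=down(np.radians(-64.5-56)); to(p1,r1)
p,r=lplace([.567,-.2375,.06],3,.004,.09); print(p,r.as_euler('xyz')); to(p,r,(p1,r1))
E
```

```text
t: 61.05
eef_pos: [0.3737, 0.3368, 0.0056]
ee_rot: [-3.14, -0.001, -1.127]
force: [-0.8, 0.6, 0.3]
width: 0.0868
gripper_force: 0.0
t: 62.3
eef_pos: [0.3733, 0.3369, 0.167]
ee_rot: [-3.139, -0.001, -1.127]
force: [-0.6, 0.1, -1.3]
width: 0.0594
gripper_force: 30.0
d [29.25  7.6  -3.29] w [-0.2  0.  55.9]
[ 0.5689 -0.2374  0.1553] [ 3.1416  0.4363 -3.0892]
d [ 16.85 -26.05   4.47] w [ 12.3 -22.9  55.6]
```

```bash
python3 -m crank '[{"dx":2,"dy":0.5,"dz":-2,"wx":0,"wy":0,"wz":6},{"dx":5.5,"dy":1.3,"dz":-3.3,"wx":0,"wy":0,"wz":12},{"dx":9,"dy":2.2,"dz":-3.3,"wx":0,"wy":0,"wz":18},{"dx":12.5,"dy":3.1,"dz":-3.3,"wx":0,"wy":0,"wz":24},{"dx":16,"dy":4,"dz":-3.3,"wx":0,"wy":0,"wz":30},{"dx":19.5,"dy":5,"dz":-3.3,"wx":0,"wy":0,"wz":36},{"dx":23,"dy":6,"dz":-3.3,"wx":0,"wy":0,"wz":42},{"dx":26.5,"dy":7,"dz":-3.3,"wx":0,"wy":0,"wz":48},{"dx":29.2,"dy":7.6,"dz":-3.3,"wx":0,"wy":0,"wz":54},{"dx":29.2,"dy":7.6,"dz":-3.3,"wx":0,"wy":0,"wz":56}]'
python3 -m crank '[{"dx":1.5,"dy":-2.5,"dz":0,"wx":1.2,"wy":-2.3,"wz":5.6},{"dx":3.5,"dy":-5.2,"dz":0,"wx":2.5,"wy":-4.6,"wz":11},{"dx":5.5,"dy":-8,"dz":0.5,"wx":3.7,"wy":-6.9,"wz":16.7},{"dx":7.5,"dy":-11,"dz":1,"wx":4.9,"wy":-9.2,"wz":22.2},{"dx":9.5,"dy":-14,"dz":1.5,"wx":6.1,"wy":-11.5,"wz":27.8},{"dx":11.5,"dy":-17.5,"dz":2,"wx":7.4,"wy":-13.7,"wz":33.4},{"dx":13.5,"dy":-21,"dz":2.7,"wx":8.6,"wy":-16,"wz":39},{"dx":15.5,"dy":-24,"dz":3.5,"wx":9.8,"wy":-18.3,"wz":44.5},{"dx":16.8,"dy":-26,"dz":4.5,"wx":11.1,"wy":-20.6,"wz":50},{"dx":16.8,"dy":-26,"dz":4.5,"wx":12.3,"wy":-22.9,"wz":55.6}]'
python3 - <<'E'
from h import *
s=arm.get_state();print(s['q'])
for c in('scene','top'): arm.grab_frame(c);print(c); marks(c,'plaque1 ledge0',3)
p,r=lplace([.567,-.2375,.06],3,.004,.0); to(p,r)
E
```

```text
t: 63.55
eef_pos: [0.4295, 0.0389, 0.1985]
ee_rot: [-3.14, -0.0, -2.109]
force: [-0.3, -0.0, -0.7]
width: 0.0594
gripper_force: 30.0
t: 64.8
eef_pos: [0.5684, -0.2375, 0.1528]
ee_rot: [3.141, 0.437, -3.096]
force: [0.2, 0.8, -1.1]
width: 0.0596
gripper_force: 30.0
[-0.131   0.1366 -0.5004 -0.1544 -0.5078 -1.2755]
scene
plaque1 [([0.574, -0.34, 0.063], 0.65), ([0.574, -0.235, 0.153], 0.54)]
ledge0 [([0.568, -0.237, 0.061], 0.79), ([0.569, -0.341, 0.062], 0.64), ([0.667, 0.048, 0.039], 0.3)]
top
plaque1 [([0.574, -0.237, 0.151], 0.97), ([0.573, -0.342, 0.062], 0.61)]
ledge0 [([0.67, 0.046, 0.041], 0.23)]
d [ 3.78 -0.11  8.11] w [-0.1  0.1  0.1]
```

```bash
python3 -m crank '[{"dx":1.3,"dy":-0.1,"dz":2.8,"wx":0,"wy":0,"wz":0},{"dx":2.2,"dy":-0.1,"dz":4.8,"wx":0,"wy":0,"wz":0},{"dx":2.9,"dy":-0.1,"dz":6.2,"wx":0,"wy":0,"wz":0},{"dx":3.3,"dy":-0.1,"dz":7,"wx":0,"wy":0,"wz":0},{"dx":3.5,"dy":-0.1,"dz":7.5,"wx":0,"wy":0,"wz":0},{"dx":3.6,"dy":-0.1,"dz":7.75,"wx":0,"wy":0,"wz":0},{"dx":3.7,"dy":-0.1,"dz":7.9,"wx":0,"wy":0,"wz":0},{"dx":3.75,"dy":-0.1,"dz":8,"wx":0,"wy":0,"wz":0},{"dx":3.75,"dy":-0.1,"dz":8,"wx":0,"wy":0,"wz":0},{"dx":3.75,"dy":-0.1,"dz":8,"wx":0,"wy":0,"wz":0}]'
python3 -m crank '[{"dx":0,"dy":0,"dz":-0.1,"wx":0,"wy":0,"wz":0},{"dx":0,"dy":0,"dz":-0.1,"wx":0,"wy":0,"wz":0},{"dx":0,"dy":0,"dz":-0.1,"wx":0,"wy":0,"wz":0},{"dx":0,"dy":0,"dz":-0.1,"wx":0,"wy":0,"wz":0},{"dx":0,"dy":0,"dz":-1,"wx":0,"wy":0,"wz":0},{"dx":0,"dy":0,"dz":-3,"wx":0,"wy":0,"wz":0},{"dx":0,"dy":0,"dz":-5.5,"wx":0,"wy":0,"wz":0},{"dx":0,"dy":0,"dz":-8,"wx":0,"wy":0,"wz":0},{"dx":0,"dy":0,"dz":-11,"wx":0,"wy":0,"wz":0},{"dx":0,"dy":0,"dz":-14,"wx":0,"wy":0,"wz":0}]' 7.4
python3 - <<'E'
from h import *
arm.grab_frame('wrist'); marks('wrist','plaque1');rect('wrist','plaque0',.075)
for c in('scene','top'): save(c,f'f_{c}.png');print(c); marks(c,'plaque1 bottle0 brush lamp_handle lamp_hinge start_top',4)
E
```

```text
t: 66.35
eef_pos: [0.5684, -0.2378, 0.0667]
ee_rot: [-3.14, 0.439, -3.091]
force: [-3.7, 1.7, 6.9]
width: 0.0595
gripper_force: 30.0
t: 67.6
eef_pos: [0.508, -0.2407, 0.1941]
ee_rot: [-3.14, 0.438, -3.091]
force: [0.8, -0.1, -0.1]
width: 0.074
gripper_force: 0.0
plaque1 [([0.574, -0.238, 0.066], 0.69), ([0.572, -0.342, 0.061], 0.65)]
plaque0 rect [ 580.5 -339.7] [ 67.7 153.8] ang -5.7 0.94
plaque0 rect [ 576.  -236.6] [ 65.8 144.3] ang 2.9 0.65
scene
plaque1 [([0.575, -0.339, 0.064], 0.67), ([0.572, -0.236, 0.063], 0.44)]
bottle0 [([0.602, 0.363, 0.078], 0.76), ([0.593, 0.205, 0.083], 0.63), ([0.596, 0.282, 0.082], 0.55)]
brush [([0.67, 0.046, 0.043], 0.62), ([0.572, -0.235, 0.065], 0.42)]
lamp_handle [([0.677, -0.15, 0.235], 0.71)]
lamp_hinge [([0.714, -0.293, 0.197], 0.8)]
start_top [([0.73, 0.151, 0.006], 0.62), ([0.668, -0.033, 0.052], 0.36)]
top
plaque1 [([0.572, -0.343, 0.063], 0.97), ([0.574, -0.24, 0.063], 0.92), ([0.484, 0.499, -0.002], 0.26)]
bottle0 [([0.604, 0.364, 0.089], 0.63), ([0.599, 0.285, 0.084], 0.58), ([0.595, 0.204, 0.083], 0.49)]
brush [([0.669, 0.048, 0.038], 0.59)]
lamp_handle [([0.678, -0.142, 0.23], 0.74)]
lamp_hinge [([0.713, -0.288, 0.2], 0.71)]
start_top [([0.664, -0.036, 0.048], 0.47)]
```

View pics/f_scene.png

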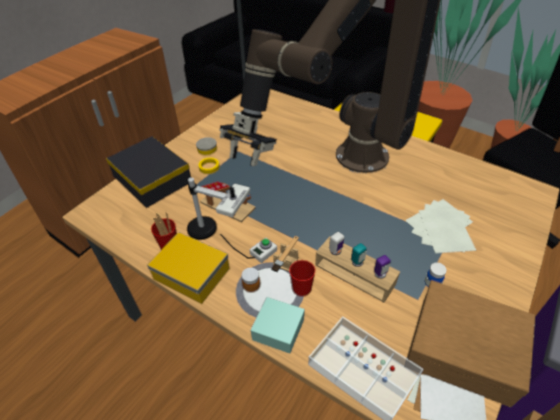

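```bash
cat >> h.py <<'E'
H=np.array([.7135,-.290])
def push(th,z=.218): return np.array([*(H+.15*az(th)[:2]),z]), frame(-Z,az(th))
E
python3 - <<'E'
from h import *
s=arm.get_state(); print(s['q'])
p,r=push(89); print(p,r.as_euler('xyz'))
to([.50,-.22,.33],down(-np.pi)); to(p+Z*.112,r)
for th in (89,): 
    ref=(p,r)
    for k in (100,111,122,133,144,155,166,174): to(*push(k),ref)
E
```

```text
[-0.1602  0.0044 -0.5397 -0.1552 -0.6029 -1.2513]
[ 0.7161 -0.14    0.218 ] [3.1416 0.     3.1241]
d [ -5.11   2.09 -12.78] w [ 0.6 25.1  2.8]
d [-25.03   8.99  -3.46] w [ 0.8 25.1  3.8]
d [ 2.86 -0.28  0.  ] w [  0.   0. -11.]
d [ 5.62 -1.09  0.  ] w [  0.   0. -22.]
d [ 8.17 -2.42  0.  ] w [  0.   0. -33.]
d [10.42 -4.21  0.  ] w [  0.   0. -44.]
d [12.29 -6.4   0.  ] w [  0.   0. -55.]
d [13.7 -8.9  0. ] w [  0.   0. -66.]
d [ 14.62 -11.63   0.  ] w [  0.   0. -77.]
d [ 14.94 -13.69   0.  ] w [  0.   0. -85.]
```

```bash
python3 -m crank '[{"dx":-1.5,"dy":0.5,"dz":-4,"wx":0,"wy":6,"wz":0.5},{"dx":-3,"dy":1,"dz":-8,"wx":0.2,"wy":12,"wz":1},{"dx":-5.1,"dy":2,"dz":-12.5,"wx":0.4,"wy":18,"wz":2},{"dx":-8,"dy":3,"dz":-12.5,"wx":0.6,"wy":25.1,"wz":2.8},{"dx":-12,"dy":4.5,"dz":-11,"wx":0.8,"wy":25.1,"wz":3.8},{"dx":-16,"dy":6,"dz":-8.5,"wx":0.8,"wy":25.1,"wz":3.8},{"dx":-20,"dy":7.5,"dz":-6,"wx":0.8,"wy":25.1,"wz":3.8},{"dx":-23,"dy":9,"dz":-4.5,"wx":0.8,"wy":25.1,"wz":3.8},{"dx":-25,"dy":9,"dz":-3.5,"wx":0.8,"wy":25.1,"wz":3.8},{"dx":-25,"dy":9,"dz":-3.5,"wx":0.8,"wy":25.1,"wz":3.8}]' 0 20
python3 - <<'E'
from h import *
p,r=push(89); to(p,r); 
arm.grab_frame('scene');marks('scene','lamp_handle lamp_hinge')
E
```

```text
t: 69.7
eef_pos: [0.7167, -0.1394, 0.3282]
ee_rot: [-3.141, -0.003, 3.125]
force: [-0.0, -0.3, -1.1]
width: 0.0005
gripper_force: 0.0
d [ 0.02 -0.06 11.02] w [-0.  -0.2  0.1]
lamp_handle [([0.678, -0.147, 0.236], 0.95)]
lamp_hinge [([0.712, -0.292, 0.198], 0.77)]
```

```bash
python3 -m crank '[{"dx":0,"dy":0,"dz":4,"wx":0,"wy":0,"wz":0},{"dx":0,"dy":0,"dz":7,"wx":0,"wy":0,"wz":0},{"dx":0,"dy":0,"dz":9,"wx":0,"wy":0,"wz":0},{"dx":0,"dy":0,"dz":10.3,"wx":0,"wy":0,"wz":0},{"dx":0,"dy":0,"dz":11,"wx":0,"wy":0,"wz":0},{"dx":0,"dy":0,"dz":11,"wx":0,"wy":0,"wz":0},{"dx":0,"dy":0,"dz":11,"wx":0,"wy":0,"wz":0},{"dx":0,"dy":0,"dz":11,"wx":0,"wy":0,"wz":0},{"dx":0,"dy":0,"dz":11,"wx":0,"wy":0,"wz":0},{"dx":0,"dy":0,"dz":11,"wx":0,"wy":0,"wz":0}]'
python3 -m crank '[{"dx":1.4,"dy":-0.1,"dz":0,"wx":0,"wy":0,"wz":-5.5},{"dx":2.86,"dy":-0.28,"dz":0,"wx":0,"wy":0,"wz":-11},{"dx":4.3,"dy":-0.63,"dz":0,"wx":0,"wy":0,"wz":-16.5},{"dx":5.62,"dy":-1.09,"dz":0,"wx":0,"wy":0,"wz":-22},{"dx":6.9,"dy":-1.7,"dz":0,"wx":0,"wy":0,"wz":-27.5},{"dx":8.17,"dy":-2.42,"dz":0,"wx":0,"wy":0,"wz":-33},{"dx":9.3,"dy":-3.27,"dz":0,"wx":0,"wy":0,"wz":-38.5},{"dx":10.42,"dy":-4.21,"dz":0,"wx":0,"wy":0,"wz":-44},{"dx":11.4,"dy":-5.25,"dz":0,"wx":0,"wy":0,"wz":-49.5},{"dx":12.29,"dy":-6.4,"dz":0,"wx":0,"wy":0,"wz":-55}]'
python3 - <<'E'
from h import *
print(arm.get_state()['q'])
for c in('scene','top'):
    arm.grab_frame(c);marks(c,'lamp_handle lamp_hinge')
s=arm.get_state();ref=(s['eef_pos'],R.from_euler('xyz',s['ee_rot']))
for k in (149,155,160,165,169,171,172,174): print(k); to(*push(k),ref)
E
```

```text
t: 71.1
eef_pos: [0.7157, -0.14, 0.2205]
ee_rot: [-3.141, -0.0, 3.125]
force: [-0.5, -0.1, -0.2]
width: 0.0007
gripper_force: 0.0
t: 72.35
eef_pos: [0.5917, -0.202, 0.2206]
ee_rot: [-3.141, 0.0, -2.195]
force: [2.5, 0.4, -1.1]
width: 0.0001
gripper_force: 0.8
[-0.0171  0.2809 -0.1135  0.     -1.1757 -0.6074]
lamp_handle [([0.578, -0.222, 0.234], 0.96)]
lamp_hinge [([0.713, -0.292, 0.196], 0.88)]
lamp_handle [([0.578, -0.22, 0.229], 0.82)]
lamp_hinge [([0.594, 0.286, 0.082], 0.55)]
149
d [ 1.31 -0.09  0.24] w [ 0.  -0.  -5.1]
155
d [ 2.87 -0.31  0.24] w [  0.   -0.  -11.1]
160
d [ 4.14 -0.62  0.24] w [  0.   -0.  -16.1]
165
d [ 5.38 -1.04  0.24] w [  0.   -0.  -21.1]
169
d [ 6.34 -1.45  0.24] w [  0.   -0.  -25.1]
171
d [ 6.82 -1.68  0.24] w [  0.   -0.  -27.1]
172
d [ 7.05 -1.8   0.24] w [  0.   -0.  -28.1]
174
d [ 7.5  -2.05  0.24] w [  0.   -0.  -30.1]
```

```bash
python3 -m crank '[{"dx":1.3,"dy":-0.1,"dz":0,"wx":0,"wy":0,"wz":-5},{"dx":2.6,"dy":-0.27,"dz":0,"wx":0,"wy":0,"wz":-10},{"dx":3.7,"dy":-0.5,"dz":0,"wx":0,"wy":0,"wz":-14.5},{"dx":4.7,"dy":-0.8,"dz":0,"wx":0,"wy":0,"wz":-18.5},{"dx":5.4,"dy":-1.04,"dz":0,"wx":0,"wy":0,"wz":-21.1},{"dx":6,"dy":-1.3,"dz":0,"wx":0,"wy":0,"wz":-23.5},{"dx":6.5,"dy":-1.53,"dz":0,"wx":0,"wy":0,"wz":-25.7},{"dx":6.8,"dy":-1.68,"dz":0,"wx":0,"wy":0,"wz":-27},{"dx":7.05,"dy":-1.8,"dz":0,"wx":0,"wy":0,"wz":-28},{"dx":7.05,"dy":-1.8,"dz":0,"wx":0,"wy":0,"wz":-28}]'
python3 - <<'E'
from h import *
for c in('scene','top'):
    arm.grab_frame(c);marks(c,'lamp_handle lamp_hinge')
E
```

```text
t: 73.9
eef_pos: [0.565, -0.2695, 0.2204]
ee_rot: [3.141, -0.0, -1.71]
force: [1.1, -0.1, -0.2]
width: 0.0004
gripper_force: 0.3
lamp_handle [([0.56, -0.289, 0.231], 0.79)]
lamp_hinge [([0.715, -0.292, 0.196], 0.61), ([0.602, 0.363, 0.08], 0.45)]
lamp_handle [([0.559, -0.29, 0.232], 0.75), ([0.81, 0.014, 0.001], 0.56), ([0.482, 0.495, 0.0], 0.25)]
lamp_hinge []
```

```bash
python3 -m crank '[{"dx":0.1,"dy":0,"dz":0,"wx":0,"wy":0,"wz":0},{"dx":0.2,"dy":0,"dz":0,"wx":0,"wy":0,"wz":0},{"dx":0.3,"dy":0,"dz":0,"wx":0,"wy":0,"wz":0},{"dx":0.4,"dy":0,"dz":0,"wx":0,"wy":0,"wz":0},{"dx":0.5,"dy":0,"dz":0,"wx":0,"wy":0,"wz":0},{"dx":0.6,"dy":0,"dz":0,"wx":0,"wy":0,"wz":0},{"dx":0.6,"dy":0,"dz":0,"wx":0,"wy":0,"wz":0},{"dx":0.6,"dy":0,"dz":0,"wx":0,"wy":0,"wz":0},{"dx":0.6,"dy":0,"dz":0,"wx":0,"wy":0,"wz":0},{"dx":0.6,"dy":0,"dz":0,"wx":0,"wy":0,"wz":0}]'
```

```text
t: 75.45
eef_pos: [0.5641, -0.2753, 0.2205]
ee_rot: [3.142, -0.0, -1.71]
force: [2.3, 3.4, -0.9]
width: 0.0003
gripper_force: 2.3
```

```bash
python3 - <<'E'
from h import *
s=arm.get_state();print(s['force'])
arm.grab_frame('scene');marks('scene','lamp_handle')
E
```

```text
[ 2.2671  3.3818 -0.8852]
lamp_handle [([0.56, -0.294, 0.234], 0.66), ([0.59, 0.206, 0.084], 0.38), ([0.568, -0.237, 0.058], 0.24)]
```

```bash
python3 -m crank '[{"dx":0.1,"dy":0,"dz":0,"wx":0,"wy":0,"wz":0},{"dx":0.1,"dy":0,"dz":0,"wx":0,"wy":0,"wz":0},{"dx":0.2,"dy":0,"dz":0,"wx":0,"wy":0,"wz":0},{"dx":0.2,"dy":0,"dz":0,"wx":0,"wy":0,"wz":0},{"dx":0.3,"dy":0,"dz":0,"wx":0,"wy":0,"wz":0},{"dx":0.3,"dy":0,"dz":0,"wx":0,"wy":0,"wz":0},{"dx":0.4,"dy":0,"dz":0,"wx":0,"wy":0,"wz":0},{"dx":0.4,"dy":0,"dz":0,"wx":0,"wy":0,"wz":0},{"dx":0.4,"dy":0,"dz":0,"wx":0,"wy":0,"wz":0},{"dx":0.4,"dy":0,"dz":0,"wx":0,"wy":0,"wz":0}]'
```

```text
t: 76.8
eef_pos: [0.564, -0.276, 0.2204]
ee_rot: [-3.141, 0.004, -1.709]
force: [2.4, 19.1, 4.9]
width: 0.0006
gripper_force: 9.3
```

```bash
python3 -m crank '[{"dx":-1,"dy":0,"dz":0,"wx":0,"wy":0,"wz":0},{"dx":-3,"dy":0,"dz":0,"wx":0,"wy":0,"wz":0},{"dx":-4,"dy":0,"dz":-2,"wx":0,"wy":0,"wz":0},{"dx":-5,"dy":0,"dz":-6,"wx":0,"wy":0,"wz":0},{"dx":-8,"dy":0,"dz":-6,"wx":0,"wy":0,"wz":0},{"dx":-11,"dy":0,"dz":-6,"wx":0,"wy":0,"wz":0},{"dx":-13,"dy":0,"dz":-6,"wx":0,"wy":0,"wz":0},{"dx":-13,"dy":0,"dz":-6,"wx":0,"wy":0,"wz":0},{"dx":-13,"dy":0,"dz":-6,"wx":0,"wy":0,"wz":0},{"dx":-13,"dy":0,"dz":-6,"wx":0,"wy":0,"wz":0}]'
python3 - <<'E'
from h import *
for c in('scene','top'):
    save(c,f'l_{c}.png');print(c);marks(c,'lamp_handle start_top brush plaque0 bottle0',4)
    r=arm.find_in(c,'start_top'); print([(x['centre'],x['confidence']) for x in r])
to([.668,-.0345,.09],down(np.radians(-98)))
b=cv2.imread('pics/l_scene.png')[150:310,130:410];cv2.imwrite('pics/c7.png',cv2.resize(b,(784,448),interpolation=2))
E
```

```text
t: 78.05
eef_pos: [0.5813, -0.1513, 0.2803]
ee_rot: [3.141, -0.001, -1.711]
force: [-0.7, 0.8, 0.5]
width: 0.0006
gripper_force: 0.0
scene
lamp_handle [([0.558, -0.295, 0.234], 0.59)]
start_top [([0.669, -0.033, 0.051], 0.58)]
brush [([0.666, 0.049, 0.042], 0.56)]
plaque0 [([0.574, -0.339, 0.063], 0.67), ([0.573, -0.236, 0.064], 0.49)]
bottle0 [([0.591, 0.204, 0.08], 0.75), ([0.594, 0.283, 0.084], 0.58), ([0.604, 0.364, 0.076], 0.51)]
[([0.6755, -0.0311, 0.0502], 0.55), ([0.5945, -0.2525, 0.0103], 0.32)]
top
lamp_handle [([0.561, -0.293, 0.231], 0.8)]
start_top []
brush [([0.433, -0.51, -0.005], 0.17)]
plaque0 [([0.593, 0.265, 0.026], 0.68), ([0.574, -0.341, 0.062], 0.56), ([0.572, -0.238, 0.064], 0.53), ([0.807, 0.014, 0.0], 0.28)]
bottle0 [([0.599, 0.285, 0.084], 0.65), ([0.6, 0.362, 0.085], 0.58), ([0.592, 0.268, 0.029], 0.47), ([0.595, 0.351, 0.03], 0.28)]
[([0.592, 0.3379, 0.1409], 0.62)]
d [-12.7   -6.97  19.04] w [ 0. -0.  0.]
```

View pics/c7.png

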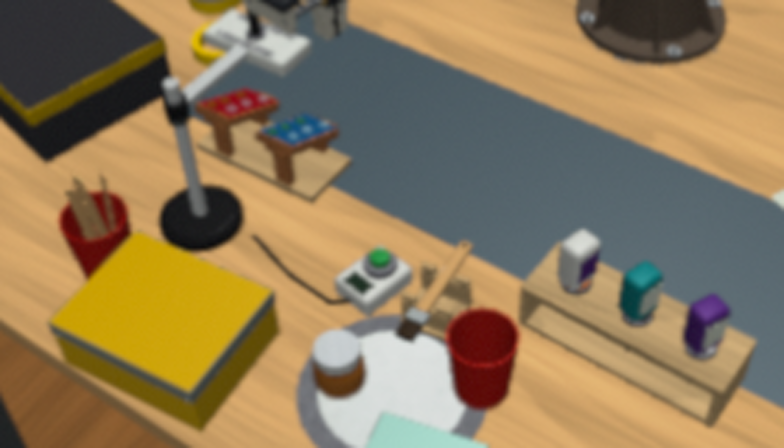

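```bash
python3 -m crank '[{"dx":-2,"dy":-1,"dz":0,"wx":0,"wy":0,"wz":0},{"dx":-5,"dy":-2.5,"dz":1,"wx":0,"wy":0,"wz":0},{"dx":-8,"dy":-4.5,"dz":4,"wx":0,"wy":0,"wz":0},{"dx":-11,"dy":-6,"dz":8,"wx":0,"wy":0,"wz":0},{"dx":-12.7,"dy":-7,"dz":12,"wx":0,"wy":0,"wz":0},{"dx":-12.7,"dy":-7,"dz":16,"wx":0,"wy":0,"wz":0},{"dx":-12.7,"dy":-7,"dz":19,"wx":0,"wy":0,"wz":0},{"dx":-12.7,"dy":-7,"dz":21,"wx":0,"wy":0,"wz":0},{"dx":-12.7,"dy":-7,"dz":22.3,"wx":0,"wy":0,"wz":0},{"dx":-12.7,"dy":-7,"dz":22.3,"wx":0,"wy":0,"wz":0}]'
python3 -m crank '[{"dx":0,"dy":0,"dz":0.3,"wx":0,"wy":0,"wz":0},{"dx":0,"dy":0,"dz":0.6,"wx":0,"wy":0,"wz":0},{"dx":0,"dy":0,"dz":0.8,"wx":0,"wy":0,"wz":0},{"dx":0,"dy":0,"dz":1,"wx":0,"wy":0,"wz":0},{"dx":0,"dy":0,"dz":1.1,"wx":0,"wy":0,"wz":0},{"dx":0,"dy":0,"dz":1.2,"wx":0,"wy":0,"wz":0},{"dx":0,"dy":0,"dz":1.3,"wx":0,"wy":0,"wz":0},{"dx":0,"dy":0,"dz":1.4,"wx":0,"wy":0,"wz":0},{"dx":0,"dy":0,"dz":1.4,"wx":0,"wy":0,"wz":0},{"dx":0,"dy":0,"dz":1.4,"wx":0,"wy":0,"wz":0}]'
```

```text
t: 80.0
eef_pos: [0.668, -0.0343, 0.0564]
ee_rot: [3.14, -0.001, -1.71]
force: [0.4, -0.2, -0.1]
width: 0.0006
gripper_force: 0.0
t: 81.25
eef_pos: [0.6688, -0.0346, 0.0452]
ee_rot: [-3.14, -0.0, -1.709]
force: [-3.9, 2.0, 14.2]
width: 0.0005
gripper_force: 7.3
```

```bash
python3 -m crank '[{"dx":0,"dy":0,"dz":0.15,"wx":0,"wy":0,"wz":0},{"dx":0,"dy":0,"dz":0.25,"wx":0,"wy":0,"wz":0},{"dx":0,"dy":0,"dz":0.25,"wx":0,"wy":0,"wz":0},{"dx":0,"dy":0,"dz":0.25,"wx":0,"wy":0,"wz":0},{"dx":0,"dy":0,"dz":0.25,"wx":0,"wy":0,"wz":0},{"dx":0,"dy":0,"dz":0.25,"wx":0,"wy":0,"wz":0},{"dx":0,"dy":0,"dz":0.25,"wx":0,"wy":0,"wz":0},{"dx":0,"dy":0,"dz":0.25,"wx":0,"wy":0,"wz":0},{"dx":0,"dy":0,"dz":0.25,"wx":0,"wy":0,"wz":0},{"dx":0,"dy":0,"dz":0.25,"wx":0,"wy":0,"wz":0}]'
python3 -m crank '[{"dx":0,"dy":0,"dz":-1,"wx":0,"wy":0,"wz":0},{"dx":0,"dy":0,"dz":-3,"wx":0,"wy":0,"wz":0},{"dx":0,"dy":0,"dz":-7,"wx":0,"wy":0,"wz":0},{"dx":0,"dy":0,"dz":-12,"wx":0,"wy":0,"wz":0},{"dx":0,"dy":0,"dz":-17,"wx":0,"wy":0,"wz":0},{"dx":0,"dy":3,"dz":-20,"wx":0,"wy":0,"wz":0},{"dx":0,"dy":7,"dz":-20,"wx":0,"wy":0,"wz":0},{"dx":0,"dy":10,"dz":-20,"wx":0,"wy":0,"wz":0},{"dx":0,"dy":10,"dz":-20,"wx":0,"wy":0,"wz":0},{"dx":0,"dy":10,"dz":-20,"wx":0,"wy":0,"wz":0}]'
python3 - <<'E'
from h import *
for c in('scene','top'):
    arm.grab_frame(c);print(c);marks(c,'lamp_handle start_top brush rest plaque0 bottle0',4)
E
```

```text
t: 82.5
eef_pos: [0.6689, -0.0346, 0.0449]
ee_rot: [-3.139, -0.0, -1.709]
force: [-10.3, 2.8, 28.8]
width: 0.0004
gripper_force: 14.7
t: 83.75
eef_pos: [0.5695, -0.0208, 0.2408]
ee_rot: [3.141, -0.0, -1.71]
force: [0.4, -0.1, -0.1]
width: 0.0007
gripper_force: 0.0
scene
lamp_handle [([0.597, 0.349, 0.028], 0.72), ([0.563, -0.296, 0.235], 0.56)]
start_top [([0.728, 0.153, 0.003], 0.52), ([0.67, -0.034, 0.054], 0.36)]
brush [([0.667, 0.049, 0.04], 0.63)]
rest [([0.671, 0.048, 0.04], 0.74)]
plaque0 [([0.574, -0.34, 0.062], 0.78), ([0.573, -0.239, 0.065], 0.58), ([0.668, 0.046, 0.042], 0.26)]
bottle0 [([0.594, 0.283, 0.084], 0.67), ([0.431, -0.5, -0.001], 0.66), ([0.593, 0.205, 0.082], 0.62)]
top
lamp_handle [([0.558, -0.294, 0.232], 0.85)]
start_top []
brush [([0.575, -0.343, 0.062], 0.64)]
rest []
plaque0 [([0.573, -0.342, 0.065], 0.79), ([0.574, -0.237, 0.063], 0.78)]
bottle0 [([0.73, 0.158, -0.0], 0.51)]
```

Button fully bottomed at 29 N and released; everything in place, robot clear.

```bash
python3 -c "
from station import arm
print(arm.job_done())"
```

```text
the job is handed in; nothing more can be done
None
```

I handed in the job at about 84 s of the 208 s, with no verdict returned: my last camera checks put both plaques on their ledges, all three bottles nozzle-down in cups, the brush across its rest and the lamp at its stop, and the start button had been pressed right down and let go.

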